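# Check the jig, then hold the cast lever level over it by its balance point

## Robot

A 6-joint arm with a two-finger parallel gripper is mounted at the origin on the work surface. World frame = base frame: x ahead of the robot, y to its left, z up, the work surface at z = 0. Lengths are in m, angles in rad, forces in N, time in s.
With the tool pointing down it reaches from about 0.425 to 0.95 m from the base axis. Payload 3.5 kg.
Tool frame: the origin (TCP) lies on the centre line of the jaws, within the pads' length; the fingertips stand ahead of it and the grasp point (between the pads) lies 11 mm behind it (tips_ahead is the z of the fingertips in the tool frame, in m); z points along the fingers, y is the direction in which the jaws open and shut (so a half turn about z gives the same grasp; the last joint's range is limited). The gripper opens to 85 mm and grips with 20 to 120 N. Pads are 22 mm wide; open, the fingers measure 114 mm over their backs; the gripper's body (76 mm by 85 mm) begins 54 mm behind the grasp point. The pads swing forward as they close: fully open they stand 13 mm farther back than shut.
Start: joints at [1.129, 0.286, 1.577, -0, 1.279, -0.15], TCP at [0.194, 0.646, 0.239] pointing down, gripper open.
Joint ranges: [-2.77, 2.77], [-0.9, 2.22], [0.21, 2.48], [-1.53, 4.67], [0.24, 2.81], [-2.84, 2.84]. Speed limits (rad/s): [2.79, 2.79, 3.14, 3.14, 3.14, 3.14].

## Interface

Orientations are given as a unit quaternion [x, y, z, w].
In Python, from plant import * gives the robot as it stands. The module is installed in compiled form; this text tells all that it offers.
- The arm moves only by the tool move_arm, never from a script. Its arguments are lists of equal length, an entry for each row: "linear": the shift along the world's x, y, z in m, a list of three; "twist": the turn, a rotation vector about the world's x, y, z in degrees, a list of three. A call has 1 to 20 rows; each row shifts and turns the pose as measured when the row begins; what a row does not reach is not made up. A row lasts 1/12 s, in which the tool goes at most 41.7 mm and 7.16 degrees, less where a joint would pass 70% of its speed; a pose out of reach is approached as far as the arm can. A call is refused whole if a number of a shift passes 0.0417 or a number of a turn 7.16, either way. A call with a gripper value outside its range is refused whole. "grip" is the opening, from 0 (shut) to 1 (fully open), set as the call begins (left out, the last holds). The fingers move at their own pace and stop on an object; "force" is the grip in N (left out, the last holds). Time passes only in rows, so rows that do not move let the fingers close. It gives the time, the measured TCP pose, the force and the opening at its end, in the units of the state.
- get_state(): the state, without advancing time (a new reading comes with each control period).
- read_camera(name): name is "scene" or "top" or "wrist"; returns a dict with "img" (420x560x3 uint8, blue, green, red), "depth" (420x560 float32, m along the optical axis (not along the pixel's ray), 0 where there is no reading), "fx", "fy", "cx", "cy" (pixels), "rvec" (rotation vector, rad) and "tvec" (3), from world to camera coordinates, as OpenCV has them. Camera axes: x right, y down, z forward; pixel columns grow to the right and rows downward; lengths in m; the calibration is good to about 2 mm. The wrist camera is an equidistant fisheye: a pixel r from the principal point sees the ray r / f radians off the axis. A picture is of the moment at which its call begins.
- sign_off(): hands the job in, once; it reports no verdict.
The state is a dict: "time": time; "qpos": joint angles; "dq": joint speeds; "joint_efforts": joint torques, N m; "eef_pos": TCP position; "tcp_rot": TCP orientation; "contact_force": force on the tool from outside, world axes, zero at the start; "wrist_torque": the same for the moment, N m; "opening": opening from 0.0 (shut) to 1.0 (fully open).
Only numpy, scipy, OpenCV 4.12 (cv2) and the standard library are available. Lean on these libraries where they do the work, as an engineer would, in place of code of your own. Each camera call takes 0.05 s, during which the arm holds its last target.

## Task

Pick up the thermometer wand, aim its lens from about 100 mm away at the middle of the dark disc on the soldering jig, keep it steady on the disc for a good second, and lay the wand back on its cork pad, right way up, and let go. Then lift the cast lever by its balance point and, without knocking it against the jig, hold it level and still with its boss centred about 40 mm above the top of the jig's post and its tail over the fork; the job finishes while you are holding it there, not set down. Leave the jar, the hammer and the rosette where they are.

Things in the scene. Friction and masses are not known exactly. Their poses are not given: they have to be found in the camera images.
- wand: Grey thermometer wand lying on the cork pad, 165 mm long, 160 g. Origin: middle of its underside; x forward to the lens end, z up. Handle: bar 30 mm wide (y), 36 mm high, x -75 to +55 mm; grip it across y, best at x 0. Ahead of it a 32 mm wide head (x 40 to 80, z 18 to 48 mm) with a black lens barrel, 22 mm across, looking forward and 45 degrees down.
- wand_lens (a point): Centre of the lens face on the wand, 85 mm ahead of the wand's origin and 20 mm above its underside. The x axis of this point is the line of sight, out of the lens (forward and 45 degrees down when the wand is level); y is the wand's y.
- pad: Fixed cork pad, 220 mm (x) by 90 mm (y), 6 mm thick, where the wand belongs. Origin: centre of its underside on the bench; its top is 6 mm higher. The wand starts along its x axis, lens towards +x, right way up.
- lever: Loose cast bronze lever, 203 mm long, 0.67 to 0.93 kg: heavy boss (48 mm across, 40 high, 24 mm bore), straight arm 14 mm wide, slim round tail (18 mm across, 38 high). It lies on boss and tail; the arm spans 20 to 38 mm above its underside. Origin: on the underside plane straight below the balance point; x along the arm from boss (x -43.5 mm) to tail (x +126.5), z up.
- lever_balance (a point): Balance point of the lever: inside the arm, mid-height (29 mm above the lever's underside), 43.5 mm from the boss's axis towards the tail (not the middle of its length). The arm is gripped here across its 14 mm width.
- lever_boss (a point): Centre of the underside of the lever's boss, on the bore's axis.
- lever_tail (a point): Centre of the underside of the lever's tail, 170 mm from the boss's axis.
- jig: Fixed steel soldering jig, base plate 250 (x) by 90 (y) by 12 mm. Origin: centre of its underside on the bench, x from post to fork. A post 18 mm across stands 35 mm above the plate at x -85 mm; a fork of two blocks 30 mm high, 24 mm apart, at x +85 mm; between them a flat dark disc lies on the plate.
- jig_post (a point): Top centre of the jig's post, 47 mm above the bench.
- jig_rest (a point): Middle of the fork's gap at the height of its top, 42 mm above the bench, 170 mm from the post's axis.
- jig_spot (a point): Middle of the dark disc on the jig's plate, 50 mm across, 13 mm above the bench.
- flux_jar: Bystander: white jar, 60 mm across, 75 mm high. Origin: centre of its underside.
- hammer: Bystander: hammer lying on the bench beyond the jig.
- rosette: Bystander: round bronze rosette, 76 mm across, 22 mm high, between robot and jig. Origin: centre of its underside.
There are look-alikes about, which are no part of the job. What is shaped like the lever but orange or purple is not meant.

How it is judged:
By the outcome, as a careful person would: the job done as asked, in the order asked, and still so for the second after the job is handed in, while the arm keeps its last pose, push and grip.
It also fails if it takes over 70 s, if anything falls off the work surface, if the arm or the gripper's body presses on something with over 40 N, if the wrist force passes 120 N, or if a joint passes its speed limit or range.

## Working session

There is one attempt and no reset: what is moved stays moved. The work goes in short steps, Python scripts to look and compute and a tool call to move; the robot and the scene stay as the last step left them, time stands still between calls to the robot, and variables do not carry over. Pictures are saved under pics/ and viewed, and the job is handed in when it is done.

Besides the shell and the picture viewer there is one more tool, called after ">>>" as a command line: name --argument value ..., lists and objects as JSON in quotes. move_arm: Moves the arm, as the interface text tells. Its arguments: {"type":"object","properties":{"linear":{"type":"array","items":{"type":"array","items":{"type":"number"}}},"twist":{"type":"array","items":{"type":"array","items":{"type":"number"}}},"grip":{"type":"number"},"force":{"type":"number"}},"required":["linear","twist"]}

```bash
mkdir -p pics
python3 - <<'E'
from plant import *
import cv2,numpy as np
s=get_state()
print({k:np.round(v,4) for k,v in s.items()})
try: print(tips_ahead)
except Exception as e: print(e)
for n in ["scene","top","wrist"]:
    c=read_camera(n); cv2.imwrite(f"pics/{n}0.png",c["img"]); np.savez(f"{n}0.npz",**c)
    print(n,c["fx"],c["fy"],c["cx"],c["cy"],c["rvec"],c["tvec"])
E
```

```text
{'time': np.float64(0.0), 'qpos': array([ 1.129 ,  0.2872,  1.5782,  0.    ,  1.2786, -0.15  ]), 'dq': array([-0.0016,  0.0015,  0.0006,  0.0017,  0.0002,  0.0002]), 'joint_efforts': array([ 5.00000e-04, -4.05966e+01, -2.92635e+01, -1.00000e-04,
        5.80000e-03,  0.00000e+00]), 'eef_pos': array([0.1939, 0.6459, 0.2379]), 'tcp_rot': array([ 1.454e-01,  9.894e-01, -1.100e-03, -4.000e-04]), 'contact_force': array([ 0.69  , -1.11  , -0.4642]), 'wrist_torque': array([ 0.0286, -0.0097,  0.0088]), 'opening': np.float64(1.0005)}
0.008
scene 476.22899343165955 476.22899343165955 286.26088462251596 212.63543597192637 [ 1.54388191  1.99726715 -0.84853269] [ 0.01447075 -0.34342679  1.81444601]
top 399.9612108080486 399.9612108080486 287.42271495308364 215.7764276942753 [ 2.15872128 -2.05672066  0.22786289] [0.11404018 0.59856901 1.39946437]
wrist 325.19226210127806 325.19226210127806 281.9834364672859 208.4428398024943 [-2.31094222 -1.71854492 -0.2663462 ] [-0.67418441 -0.03918243  0.37965192]
```

View pics/scene0.png

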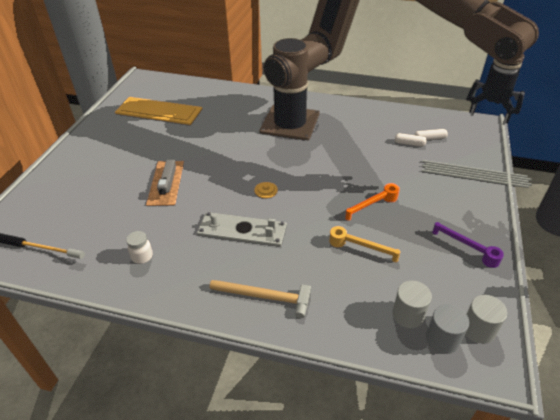

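View pics/top0.png

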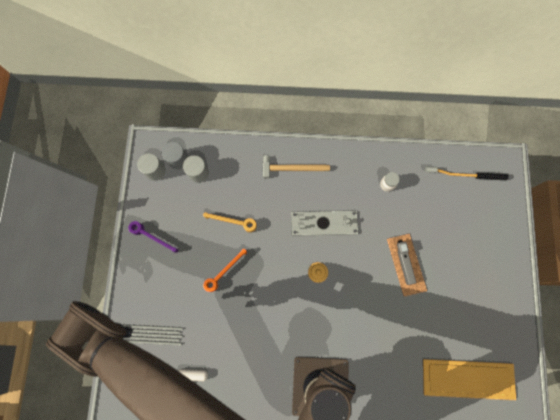

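View pics/wrist0.png

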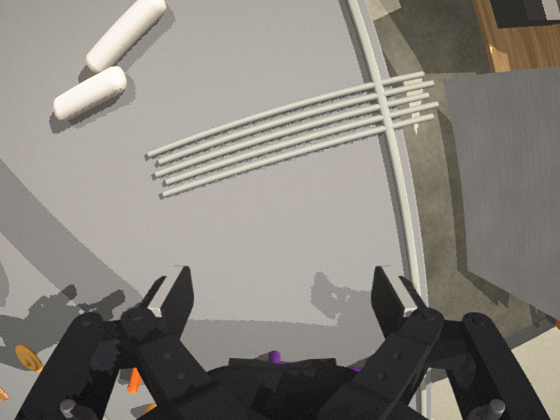

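The scene picture shows the bronze lever at about (338,237)→(397,255), the wand at (166,180), the jig at (242,228), the rosette at (266,189) and the jar at (139,247). In the top picture, three things could be taken for the lever:
- **Bronze:** boss (250,225), tail (207,214).
- **Orange:** boss (210,285).
- **Purple:** boss (135,228).

By the description I choose the bronze one. The wand, grey on its cork pad, is at top (407,262). The dark hammer-like tool at (465,174) and the grey cans at (173,158) are other things. Next are close crops to check this.

```bash
cat > h.py <<'E'
import cv2,numpy as np
def load(n): return dict(np.load(n))
def Rt(c): return cv2.Rodrigues(np.array(c["rvec"],float))[0],np.array(c["tvec"],float).ravel()
def pix2plane(c,u,v,z):
    R,t=Rt(c); d=R.T@np.array([(u-c["cx"])/c["fx"],(v-c["cy"])/c["fy"],1.]); o=-R.T@t
    return o+d*(z-o[2])/d[2]
def proj(c,p):
    R,t=Rt(c); q=R@np.array(p)+t; return c["fx"]*q[0]/q[2]+c["cx"],c["fy"]*q[1]/q[2]+c["cy"]
def cloud(c):
    R,t=Rt(c); d=c["depth"]; h,w=d.shape; v,u=np.mgrid[:h,:w]
    P=np.stack([(u-c["cx"])/c["fx"]*d,(v-c["cy"])/c["fy"]*d,d],-1)
    return (P-t)@R
E
python3 - <<'E'
from h import *
c=load("top0.npz"); s=load("scene0.npz")
im=c["img"]
a=cv2.resize(im[200:240,195:265],None,fx=8,fy=8,interpolation=cv2.INTER_CUBIC)
b=cv2.resize(im[225:300,375:440],None,fx=6,fy=6,interpolation=cv2.INTER_CUBIC)
cv2.imwrite("pics/topA.png",a);cv2.imwrite("pics/topB.png",b)
cv2.imwrite("pics/topJ.png",cv2.resize(im[200:245,280:370],None,fx=8,fy=8,interpolation=cv2.INTER_CUBIC))
cv2.imwrite("pics/scW.png",cv2.resize(s["img"][145:215,130:200],None,fx=8,fy=8,interpolation=cv2.INTER_CUBIC))
P=cloud(c)
for u,v in [(250,225),(207,214),(323,223),(403,248),(407,265),(280,250)]: print(u,v,P[v,u].round(4))
E
```

```text
250 225 [ 0.5643  0.284  -0.0039]
207 214 [0.5901 0.4425 0.0382]
323 223 [0.582  0.0076 0.0138]
403 248 [ 0.4955 -0.2814  0.0548]
407 265 [ 0.4356 -0.2977  0.0455]
280 250 [ 0.4741  0.1648 -0.0035]
```

View pics/topA.png

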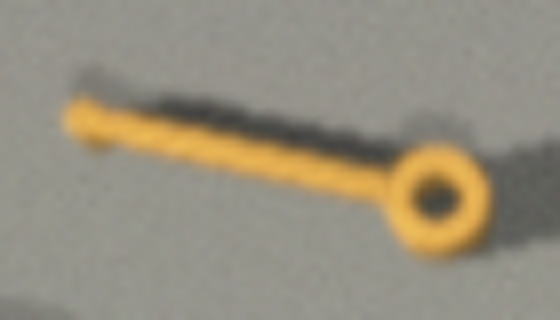

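View pics/topB.png

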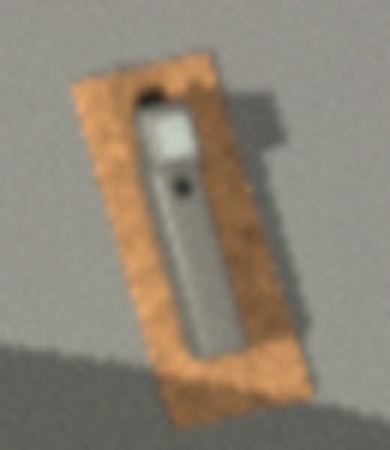

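View pics/topJ.png

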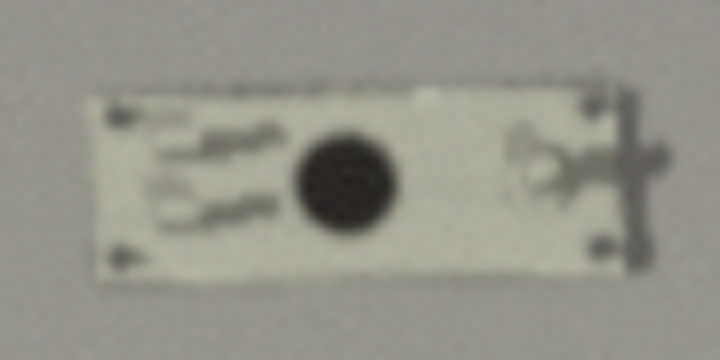

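View pics/scW.png

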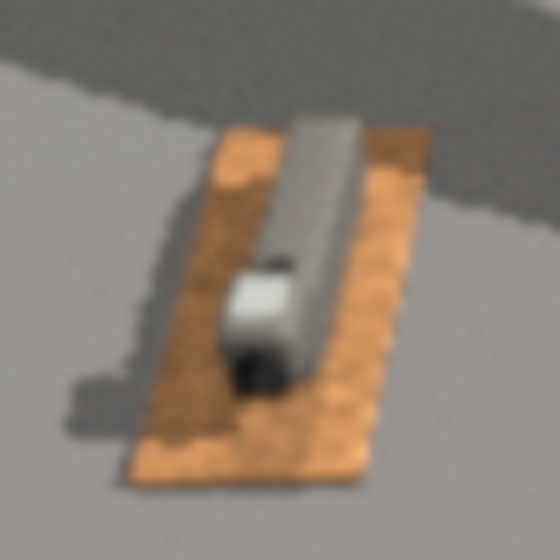

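The crops confirm the choice. The lever is all bronze-yellow, with its ring boss at top (249.6,224.6) and tail at (205,215). The wand lies on the cork with its lens at the far end, near (400,241). The jig's post is at about (348,221), its fork on the left at about (303,221), and its disc at (323,223). Next I measure.

```bash
cat >> h.py <<'E'
def hsv(c): return cv2.cvtColor(c["img"],cv2.COLOR_BGR2HSV)
def big(m,near=None):
    n,l,st,ce=cv2.connectedComponentsWithStats(m.astype(np.uint8))
    if near is None: i=1+np.argmax(st[1:,4])
    else: i=1+np.argmin(np.hypot(*(ce[1:]-near).T)+1e3*(st[1:,4]<15))
    return l==i,ce[i],st[i]
E
python3 - <<'E'
from h import *
for n,bx in (("top0.npz",dict(jig=(280,200,370,245),lev=(195,200,265,240),pad=(375,225,440,300))),("scene0.npz",dict(jig=(190,205,295,250),lev=(322,220,410,265),pad=(130,145,200,215)))):
    c=load(n); H=hsv(c); G=c["img"].max(-1)
    def box(b):
        m=np.zeros(G.shape,bool); m[b[1]:b[3],b[0]:b[2]]=1; return m
    # disc
    m=box(bx["jig"])&(G<70); k,ce,st=big(m); 
    e=cv2.fitEllipse(max(cv2.findContours(k.astype(np.uint8),0,1)[0],key=len)); print(n,"disc",ce,st, pix2plane(c,*ce,.013).round(4))
    # lever
    m=box(bx["lev"])&(H[...,1]>120)&(H[...,0]<30)&(G>130); k,ce,st=big(m); print("lever",ce,st)
    # pad
    m=box(bx["pad"])&(H[...,1]>90)&(H[...,0]<22); 
    ct=np.concatenate([x for x in cv2.findContours(m.astype(np.uint8),0,1)[0] if len(x)>8])
    W=np.array([pix2plane(c,u,v,.006)[:2]*1000 for u,v in ct[:,0]],np.float32)
    (r)=cv2.minAreaRect(W); print("pad",r, cv2.boxPoints(r).round(1).tolist())
    # jig plate
    print("G plate", c["img"][int(bx["jig"][1])+20,int(bx["jig"][0])+10], H[int(bx["jig"][1])+20,int(bx["jig"][0])+10])
    P=cloud(c)
    m=box(bx["jig"])&(P[...,2]>.0075)&(P[...,2]<.02); k,ce,st=big(m); print("jigd",st,cv2.minAreaRect((P[k][:,:2]*1000).astype(np.float32)))
    for nm,lo in (("jig",.025),("pad",.02),("lev",.008)):
        m=box(bx[nm])&(P[...,2]>lo)
        nn,l,s2,c2=cv2.connectedComponentsWithStats(m.astype(np.uint8))
        for i in range(1,nn):
            if s2[i,4]>5: q=P[l==i]; print(nm,s2[i,4],c2[i].round(1),q.mean(0).round(4),q[:,2].max().round(4),np.percentile(q[:,2],50).round(4))
E
```

```text
top0.npz disc [322.82105263 222.64210526] [318 218  11  11  95] [0.5835 0.0082 0.013 ]
lever [234.29391892 221.14864865] [204 213  52  19 296]
pad ((442.57220458984375, -306.81317138671875), (219.3730010986328, 90.02196502685547), 16.186450958251953) [[324.70001220703125, -294.20001220703125], [349.79998779296875, -380.6000061035156], [560.5, -319.5], [535.4000244140625, -233.0]]
G plate [142 150 151] [ 27  15 151]
jigd [ 291  211   67   25 1219] ((585.0284423828125, 3.2304000854492188), (91.05459594726562, 249.4357147216797), 4.168076515197754)
jig 19 [301.5 217.1] [0.5951 0.0905 0.0402] 0.046 0.0413
jig 24 [347.5 220.6] [ 0.5898 -0.0807  0.0417] 0.0488 0.0434
jig 18 [302.5 226. ] [0.562  0.0853 0.0383] 0.0462 0.0389
pad 430 [405.7 261.6] [ 0.447  -0.2904  0.0549] 1.4942 0.0406
lev 303 [233.8 220.9] [0.5678 0.3404 0.044 ] 1.4942 0.0357
scene0.npz disc [243.45901639 227.06557377] [237 222  14  11 122] [0.5841 0.0081 0.013 ]
lever [359.23300971 239.88349515] [330 226  70  36 412]
pad ((445.50689697265625, -306.6947326660156), (222.6347198486328, 90.7335205078125), 15.968419075012207) [[326.0, -293.70001220703125], [351.0, -380.8999938964844], [565.0, -319.70001220703125], [540.0, -232.5]]
G plate [115 122 124] [ 23  19 124]
jigd [ 197  212   90   34 1721] ((583.6849365234375, 3.3628921508789062), (96.3051528930664, 249.97784423828125), 3.695600748062134)
jig 47 [213.5 217.7] [ 0.5934 -0.0789  0.0389] 0.0492 0.0395
jig 49 [271.4 221.4] [0.5631 0.0881 0.036 ] 0.045 0.0379
jig 48 [268.8 229.7] [0.5964 0.0899 0.0356] 0.0453 0.0358
pad 391 [166.2 177.2] [ 0.4654 -0.2866  0.0468] 1.0165 0.0418
lev 705 [359.7 241.7] [0.5778 0.347  0.0358] 1.0165 0.0345
```

Run:
```python
from h import *
def inrect(c,box):
    m=np.zeros(c["img"].shape[:2],np.uint8); cv2.fillPoly(m,[np.int32(box)],1); return m>0
for n,b in (("top0.npz",(375,225,440,300)),("scene0.npz",(130,145,200,215))):
    c=load(n);H=hsv(c);S=H[...,1]
    padc=[[324.7,-294.2],[349.8,-380.6],[562,-319.6],[537,-232.8]]
    bx=[proj(c,(x/1000,y/1000,.006)) for x,y in padc]
    m=inrect(c,bx)&(S<75)
    k,ce,st=big(m)
    cn=max(cv2.findContours(k.astype(np.uint8),0,1)[0],key=len)
    W=np.array([pix2plane(c,u,v,.042)[:2]*1000 for u,v in cn[:,0]],np.float32)
    print(n,st,cv2.minAreaRect(W), S[k].mean())
    # cross sections along the wand dir
    P=cloud(c); k2=k&(P[...,2]>.036)&(P[...,2]<.047); q=P[k2][:,:2]
    mu=q.mean(0); d=np.linalg.svd(q-mu)[2][0]; d*=np.sign(d[0]); a=(q-mu)@d; print("depth top",mu,np.degrees(np.arctan2(d[1],d[0])),a.min(),a.max(),len(q))
    e=np.array([-d[1],d[0]]); bb=(q-mu)@e; print(bb.min(),bb.max())
# lever
for n,b in (("top0.npz",(195,200,265,240)),("scene0.npz",(322,220,410,265))):
    c=load(n);H=hsv(c);G=c["img"].max(-1)
    m=np.zeros(G.shape,bool); m[b[1]:b[3],b[0]:b[2]]=1
    m&=(H[...,1]>120)&(H[...,0]<30)&(G>110); k,ce,st=big(m)
    P=cloud(c); k2=k&(P[...,2]>.025)&(P[...,2]<.048); q=P[k2]
    # arm direction: points in arm; boss by distance
    mu=q[:,:2].mean(0); d=np.linalg.svd(q[:,:2]-mu)[2][0]; d*=np.sign(d[1]); a=(q[:,:2]-mu)@d
    print(n,"lev",mu,np.degrees(np.arctan2(d[1],d[0])),a.min(),a.max())
    e=np.array([-d[1],d[0]])
    for lo in np.arange(a.min(),a.max(),.012):
        s=(a>=lo)&(a<lo+.012); bb=(q[s,:2]-mu)@e; print((lo+.006).round(3),s.sum(),bb.min().round(4),bb.max().round(4),((bb.min()+bb.max())/2).round(4),np.median(q[s,2]).round(4))
    # hole in boss
    r=dict(top0=(249.6,224.6)).get(n[:-4])
    if r: print("boss ring centre z.04:",pix2plane(c,*r,.040))
```

```text
top0.npz [397 241  19  44 422] ((446.69451904296875, -293.47955322265625), (158.05409240722656, 38.600318908691406), 12.738479614257812) 30.049763033175356
depth top [ 0.43263485 -0.29955357] 16.64022941576534 -0.06340097560878599 0.09474295422444048 251
-0.017279180018552137 0.015416866827055658
scene0.npz [156 160  28  34 411] ((456.0560302734375, -295.6650390625), (164.50070190429688, 87.67462158203125), 14.421953201293945) 27.642335766423358
depth top [ 0.44059526 -0.29675893] 15.502609289674684 -0.07049021852061957 0.09329648500512311 217
-0.01652931020379353 0.01356824424755954
top0.npz lev [0.5699341  0.34392765] 79.50024655935695 -0.08456066663853105 0.11282498193292519
-0.079 30 -0.0212 0.018 -0.0016 0.0382
-0.067 23 -0.0215 0.0219 0.0002 0.0385
-0.055 25 -0.0199 0.0214 0.0008 0.0378
-0.043 23 -0.018 0.0137 -0.0021 0.0372
-0.031 13 -0.0073 0.0051 -0.0011 0.0351
-0.019 14 -0.008 0.0061 -0.001 0.0351
-0.007 12 -0.0076 0.0055 -0.0011 0.0373
0.005 14 -0.0061 0.0062 0.0001 0.0359
0.017 14 -0.0072 0.006 -0.0006 0.0349
0.029 12 -0.0089 0.0063 -0.0013 0.0348
0.041 13 -0.0087 0.0062 
[... 339 characters left out ...]
 79.78407331294883 -0.08831354912493086 0.11159578109841731
-0.082 45 -0.0169 0.022 0.0025 0.0386
-0.07 52 -0.022 0.0269 0.0024 0.0373
-0.058 49 -0.0212 0.0279 0.0034 0.0368
-0.046 43 -0.0147 0.0204 0.0028 0.0385
-0.034 20 -0.004 0.0084 0.0022 0.0353
-0.022 21 -0.0075 0.011 0.0018 0.0358
-0.01 23 -0.0069 0.0089 0.001 0.0349
0.002 22 -0.0067 0.0084 0.0009 0.0366
0.014 29 -0.0067 0.0114 0.0023 0.0356
0.026 27 -0.0071 0.0051 -0.001 0.0365
0.038 24 -0.0058 0.0104 0.0023 0.0352
0.05 25 -0.0048 0.0107 0.0029 0.0356
0.062 25 -0.0054 0.0074 0.001 0.0362
0.074 25 -0.0062 0.0086 0.0012 0.0368
0.086 27 -0.0059 0.0115 0.0028 0.0352
0.098 26 -0.0054 0.012 0.0033 0.0362
0.11 19 -0.0058 0.0078 0.001 0.0361
```

Lever boss is at (0.557,0.281) with its arm at 79.5°, and balance point at (0.565,0.324). The wand origin is at (0.4445,-0.2965), yaw 16.2°. The disc is at (0.584,0.008). I now plan the swing to the wand.

```bash
cat >> h.py <<'E'
def arc(p0,p1,rot,n):
    p0=np.array(p0,float);p1=np.array(p1,float)
    r0,r1=np.hypot(*p0[:2]),np.hypot(*p1[:2]); a0,a1=np.arctan2(p0[1],p0[0]),np.arctan2(p1[1],p1[0])
    s=np.linspace(0,1,n+1); r=r0+(r1-r0)*s;a=a0+(a1-a0)*s; z=p0[2]+(p1[2]-p0[2])*s
    Q=np.stack([r*np.cos(a),r*np.sin(a),z],1); D=np.diff(Q.round(3),axis=0).round(3)
    print(D.tolist(),len(D),"max",np.linalg.norm(D,axis=1).max(),"rot/row",round(rot/n,2))
E
python3 - <<'E'
from h import *
arc([.194,.646,.238],[.4445,-.2965,.15],-147.1,32)
E
```

```text
[[0.036, -0.017, -0.003], [0.034, -0.018, -0.003], [0.034, -0.02, -0.002], [0.031, -0.023, -0.003], [0.031, -0.023, -0.003], [0.028, -0.026, -0.003], [0.027, -0.027, -0.002], [0.025, -0.028, -0.003], [0.023, -0.029, -0.003], [0.021, -0.031, -0.003], [0.019, -0.031, -0.002], [0.018, -0.033, -0.003], [0.015, -0.033, -0.003], [0.013, -0.034, -0.003], [0.011, -0.034, -0.002], [0.009, -0.034, -0.003], [0.006, -0.035, -0.003], [0.005, -0.035, -0.003], [0.003, -0.035, -0.002], [0.0, -0.034, -0.003], [-0.001, -0.035, -0.003], [-0.004, -0.034, -0.002], [-0.005, -0.033, -0.003], [-0.008, -0.033, -0.003], [-0.009, -0.032, -0.003], [-0.011, -0.031, -0.003], [-0.013, -0.031, -0.002], [-0.015, -0.029, -0.003], [-0.016, -0.028, -0.003], [-0.017, -0.027, -0.002], [-0.019, -0.025, -0.003], [-0.021, -0.025, -0.003]] 32 max 0.039924929555354254 rot/row -4.6
```

>>> move_arm --linear '[[0.036,-0.017,-0.003],[0.034,-0.018,-0.003],[0.034,-0.02,-0.002],[0.031,-0.023,-0.003],[0.031,-0.023,-0.003],[0.028,-0.026,-0.003],[0.027,-0.027,-0.002],[0.025,-0.028,-0.003],[0.023,-0.029,-0.003],[0.021,-0.031,-0.003],[0.019,-0.031,-0.002],[0.018,-0.033,-0.003],[0.015,-0.033,-0.003],[0.013,-0.034,-0.003],[0.011,-0.034,-0.002],[0.009,-0.034,-0.003]]' --twist '[[0,0,-4.6],[0,0,-4.6],[0,0,-4.6],[0,0,-4.6],[0,0,-4.6],[0,0,-4.6],[0,0,-4.6],[0,0,-4.6],[0,0,-4.6],[0,0,-4.6],[0,0,-4.6],[0,0,-4.6],[0,0,-4.6],[0,0,-4.6],[0,0,-4.6],[0,0,-4.6]]' --grip 1.0

```text
time: 1.48
eef_pos: [0.5759, 0.187, 0.1865]
tcp_rot: [0.726, 0.688, -0.001, -0.003]
contact_force: [1.3, -0.9, 0.3]
opening: 1.001
```

Run:
```python
from h import *
arc([.576,.187,.187],[.4445,-.2965,.14],-70.8,14)
```

```text
[[0.006, -0.039, -0.003], [0.003, -0.038, -0.004], [0.001, -0.039, -0.003], [-0.002, -0.038, -0.003], [-0.004, -0.038, -0.004], [-0.006, -0.037, -0.003], [-0.009, -0.036, -0.003], [-0.012, -0.035, -0.004], [-0.013, -0.034, -0.003], [-0.015, -0.033, -0.004], [-0.018, -0.031, -0.003], [-0.019, -0.03, -0.003], [-0.021, -0.029, -0.004], [-0.023, -0.027, -0.003]] 14 max 0.03957271787481876 rot/row -5.06
```

>>> move_arm --linear '[[0.006,-0.039,-0.003],[0.003,-0.038,-0.004],[0.001,-0.039,-0.003],[-0.002,-0.038,-0.003],[-0.004,-0.038,-0.004],[-0.006,-0.037,-0.003],[-0.009,-0.036,-0.003],[-0.012,-0.035,-0.004],[-0.013,-0.034,-0.003],[-0.015,-0.033,-0.004],[-0.018,-0.031,-0.003],[-0.019,-0.03,-0.003],[-0.021,-0.029,-0.004],[-0.023,-0.012,-0.003],[0,0,0]]' --twist '[[0,0,-5],[0,0,-5],[0,0,-5],[0,0,-5],[0,0,-5],[0,0,-5],[0,0,-5],[0,0,-5],[0,0,-5],[0,0,-5],[0,0,-5],[0,0,-5],[0,0,-5],[0,0,-4],[0,0,0]]'

```text
time: 2.73
eef_pos: [0.434, -0.3109, 0.1339]
tcp_rot: [0.993, 0.12, 0.0, -0.002]
contact_force: [1.0, -0.2, -1.1]
opening: 0.999
```

```bash
cat >> h.py <<'E'
from scipy.spatial.transform import Rotation as Ro
def st():
    import plant
    s=plant.get_state(); R=Ro.from_quat(s["tcp_rot"]).as_matrix()
    print("t",round(float(s["time"]),2),"p",np.round(s["eef_pos"],4),"yang",np.degrees(np.arctan2(R[1,1],R[0,1])).round(2),"z",R[:,2].round(4),"ydir",R[:,1].round(4),"F",np.round(s["contact_force"],1),"T",np.round(s["wrist_torque"],2),"op",round(float(s["opening"]),3),"q6",np.round(s["qpos"][5],2))
    return s,R
def wpix2plane(c,u,v,z):
    R,t=Rt(c); x,y=(u-c["cx"])/c["fx"],(v-c["cy"])/c["fy"]; r=np.hypot(x,y)
    d=np.array([np.sin(r)*x/r,np.sin(r)*y/r,np.cos(r)]); d=R.T@d; o=-R.T@t
    return o+d*(z-o[2])/d[2]
def wproj(c,p):
    R,t=Rt(c); q=R@np.array(p,float)+t; h=np.hypot(q[0],q[1]); th=np.arctan2(h,q[2])
    return c["fx"]*th*q[0]/h+c["cx"],c["fy"]*th*q[1]/h+c["cy"]
E
python3 - <<'E'
from h import *
from plant import *
st()
c=read_camera("wrist"); cv2.imwrite("pics/wrist1.png",c["img"]); np.savez("wrist1.npz",**c)
E
```

```text
t 2.73 p [ 0.434  -0.3109  0.1339] yang -76.24 z [ 3.0e-04  4.3e-03 -1.0e+00] ydir [ 0.2378 -0.9713 -0.0041] F [ 1.  -0.2 -1.1] T [ 0.02  0.03 -0.04] op 0.999 q6 0.52
```

View pics/wrist1.png

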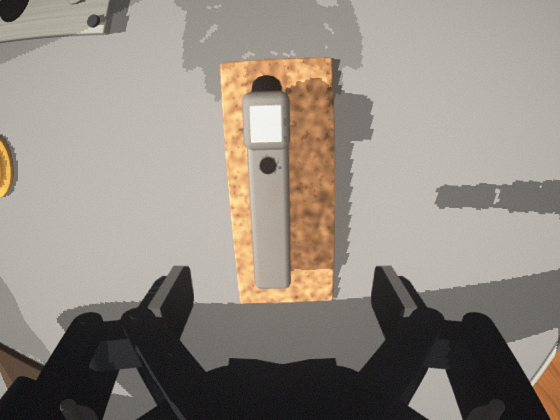

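The wrist picture shows the wand on its pad, with the lens at (266,83), the head at (266,122) and the handle down to its back end at (272,288).

Run:
```python
from h import *
c=load("wrist1.npz");H=hsv(c)
m=(H[...,1]<60)&(H[...,2]>60); m[:,:225]=0;m[:,330:]=0;m[:150]=0;m[300:]=0
cork=(H[...,1]>80)
rows=[]
for v in range(180,280,10):
    # handle: contiguous low sat around u=270
    u0=u1=270
    while H[v,u0,1]<70 and u0>225:u0-=1
    while H[v,u1,1]<70 and u1<335:u1+=1
    a=wpix2plane(c,u0+.5,v,.040);b=wpix2plane(c,u1-.5,v,.040)
    rows.append((a+b)/2); print(v,u0,u1,((a+b)/2).round(4)[:2],np.linalg.norm(a-b).round(4))
rows=np.array(rows); d=np.polyfit(rows[:,0],rows[:,1],1); print("yaw",np.degrees(np.arctan(d[0])))
v=285
while H[v,271,1]<70 and v<300: v+=1
print("back",v,wpix2plane(c,271,v-.5,.034), "lens tip",wpix2plane(c,266,76,.035))
```

```text
180 248 289 [ 0.4577 -0.2945] 0.0288
190 248 289 [ 0.4504 -0.2962] 0.0291
200 249 289 [ 0.4431 -0.2983] 0.0286
210 249 289 [ 0.4356 -0.3   ] 0.0289
220 250 290 [ 0.4282 -0.3025] 0.0292
230 250 290 [ 0.4203 -0.3043] 0.0295
240 251 290 [ 0.4124 -0.3066] 0.0291
250 252 290 [ 0.4043 -0.3088] 0.0287
260 252 290 [ 0.3958 -0.3108] 0.0291
270 253 290 [ 0.3872 -0.3132] 0.0287
yaw 14.935745313195053
back 289 [ 0.36649113 -0.31733219  0.034     ] lens tip [ 0.52966092 -0.27540821  0.035     ]
```

>>> move_arm --linear '[[0.0085,0.013,-0.01],[0,0,-0.03],[0,0,-0.03],[0,0,-0.02],[0,0,0]]' --twist '[[-0.25,0,1.5],[0,0,0],[0,0,0],[0,0,0],[0,0,0]]'

```text
time: 3.2
eef_pos: [0.4488, -0.297, 0.0455]
tcp_rot: [0.991, 0.137, 0.005, 0.004]
contact_force: [0.1, -0.5, -0.1]
opening: 1.001
```

Run:
```python
from h import *
from plant import *
st()
```

```text
t 3.2 p [ 0.4488 -0.297   0.0455] yang -74.28 z [ 0.0112 -0.0067 -0.9999] ydir [ 0.271  -0.9625  0.0095] F [ 0.1 -0.5 -0.1] T [ 0.04  0.04 -0.01] op 1.001 q6 0.52
```

>>> move_arm --linear '[[-0.006,-0.001,-0.005],[0,0,-0.01],[0,0,-0.01],[0,0,0]]' --twist '[[0.4,0.6,0],[0,0,0],[0,0,0],[0,0,0]]'

```text
time: 3.53
eef_pos: [0.4453, -0.2973, 0.021]
tcp_rot: [0.99, 0.139, 0.001, 0.001]
contact_force: [0.7, 0.6, -0.5]
opening: 1.005
```

Run:
```python
from h import *
from plant import *
st();st()
c=read_camera("wrist"); cv2.imwrite("pics/wrist2.png",c["img"]); np.savez("wrist2.npz",**c);st()
```

```text
t 3.53 p [ 0.4453 -0.2973  0.021 ] yang -73.99 z [ 0.0025 -0.001  -1.    ] ydir [ 0.2758 -0.9612  0.0017] F [ 0.7  0.6 -0.5] T [0.04 0.03 0.01] op 1.005 q6 0.51
t 3.53 p [ 0.4453 -0.2973  0.021 ] yang -73.99 z [ 0.0025 -0.001  -1.    ] ydir [ 0.2758 -0.9612  0.0017] F [ 0.7  0.6 -0.5] T [0.04 0.03 0.01] op 1.005 q6 0.51
t 3.58 p [ 0.4458 -0.2979  0.022 ] yang -74.0 z [ 0.0036 -0.0021 -1.    ] ydir [ 0.2757 -0.9612  0.003 ] F [ 0.5 -0.2  0.2] T [-0.02 -0.02  0.03] op 1.0 q6 0.51
```

View pics/wrist2.png

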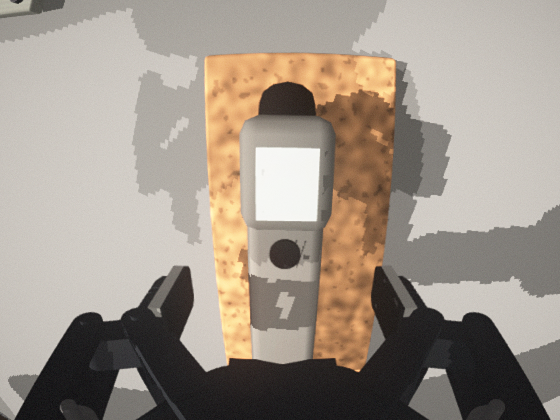

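The wand, at (283,300), lies midway between the pads at (185,290) and (380,290). I close on it.

>>> move_arm --linear '[[0,0,0],[0,0,0],[0,0,0],[0,0,0],[0,0,0],[0,0,0],[0,0,0],[0,0,0]]' --twist '[[0,0,0],[0,0,0],[0,0,0],[0,0,0],[0,0,0],[0,0,0],[0,0,0],[0,0,0]]' --grip 0.0 --force 50

```text
time: 4.25
eef_pos: [0.4477, -0.2998, 0.0256]
tcp_rot: [0.99, 0.139, 0.004, 0.004]
contact_force: [-0.6, 0.1, -1.8]
opening: 0.34
```

Run:
```python
from h import *
from plant import *
st()
```

```text
t 4.25 p [ 0.4477 -0.2998  0.0256] yang -74.03 z [ 0.0084 -0.0064 -0.9999] ydir [ 0.2751 -0.9614  0.0084] F [-0.6  0.1 -1.8] T [-0.02  0.   -0.03] op 0.34 q6 0.51
```

>>> move_arm --linear '[[0,0,0.01],[0,0,0.02],[0,0,0.03],[0,0,0.02],[0,0,0.0]]' --twist '[[0.3,0.4,0],[0,0,0],[0,0,0],[0,0,0],[0,0,0]]'

```text
time: 4.67
eef_pos: [0.4441, -0.2966, 0.1035]
tcp_rot: [0.99, 0.139, -0.003, -0.004]
contact_force: [0.9, -0.9, -2.3]
opening: 0.341
```

Run:
```python
from h import *
from plant import *
st()
c=read_camera("wrist"); cv2.imwrite("pics/wrist3.png",c["img"]); np.savez("wrist3.npz",**c);s,R=st()
c2=read_camera("scene"); np.savez("scene3.npz",**c2); cv2.imwrite("pics/scene3.png",cv2.resize(c2["img"][100:230,90:260],None,fx=4,fy=4,interpolation=cv2.INTER_CUBIC))
```

```text
t 4.67 p [ 0.4441 -0.2966  0.1035] yang -74.04 z [-0.0071  0.0069 -1.    ] ydir [ 0.275  -0.9614 -0.0086] F [ 0.9 -0.9 -2.3] T [-0.03 -0.02 -0.03] op 0.341 q6 0.51
t 4.72 p [ 0.4434 -0.2961  0.1018] yang -74.04 z [-0.0086  0.0083 -0.9999] ydir [ 0.275  -0.9614 -0.0103] F [ 1.   0.5 -2.5] T [0.02 0.02 0.02] op 0.342 q6 0.51
```

View pics/wrist3.png

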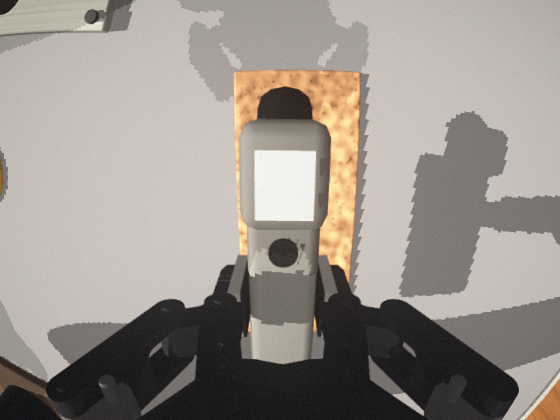

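View pics/scene3.png

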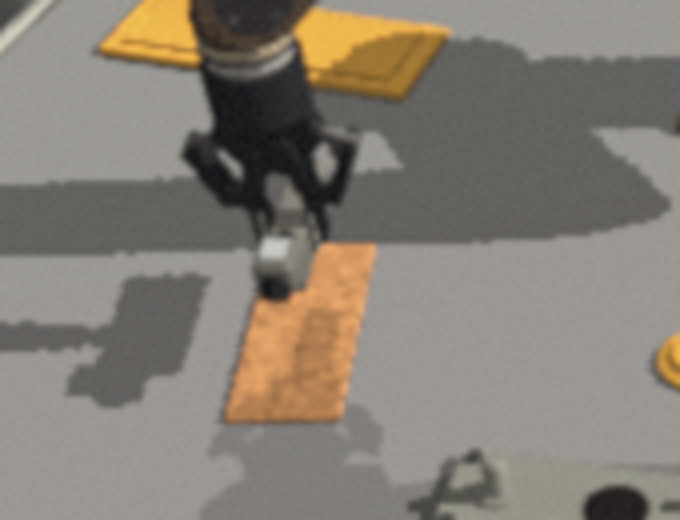

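The wand is held level. Lens barrel is at (285,100) and head top is from (285,121) to (285,228). I measure it in the tool frame.

```bash
cat >> h.py <<'E'
def wcloud(c):
    R,t=Rt(c); d=c["depth"]; h,w=d.shape; v,u=np.mgrid[:h,:w].astype(float)
    x,y=(u-c["cx"])/c["fx"],(v-c["cy"])/c["fy"]; r=np.hypot(x,y)+1e-9; k=np.tan(r)/r
    return (np.stack([x*k*d,y*k*d,d],-1)-t)@R
E
python3 - <<'E'
from h import *
s,R=st(); p=np.array(s["eef_pos"])
c=load("wrist3.npz"); P=wcloud(c); L=(P-p)@R  # tool frame
for u,v in [(285,92),(285,110),(285,125),(285,150),(255,190),(315,190),(285,200),(285,222),(283,235),(283,270),(260,280),(306,280),(283,300),(283,330),(283,350)]:
    print(u,v,"world",P[v,u].round(4),"tool",L[v,u].round(4))
# handle edges
H=hsv(c)
for v in (290,300): print(v,[int(x) for x in c["depth"][v,240:330:4]*1000])
# pad check on ground
print(P[200,345],P[100,340])
E
```

```text
t 4.77 p [ 0.4425 -0.2952  0.1001] yang -74.04 z [-0.0109  0.0106 -0.9999] ydir [ 0.2749 -0.9614 -0.0132] F [-0.   0.1 -2.3] T [-0.04  0.01 -0.02] op 0.337 q6 0.51
285 92 world [ 0.5255 -0.2744  0.1134] tool [ 0.0854  0.0027 -0.014 ]
285 110 world [ 0.519  -0.2763  0.1205] tool [ 0.0786  0.0026 -0.0211]
285 125 world [ 0.5143 -0.2777  0.1288] tool [ 0.0736  0.0025 -0.0293]
285 150 world [ 0.5065 -0.2799  0.1313] tool [ 0.0655  0.0024 -0.0318]
255 190 world [ 0.4911 -0.2739  0.1327] tool [ 0.0523 -0.0076 -0.033 ]
315 190 world [ 0.4961 -0.2936  0.1302] tool [ 0.0517  0.0127 -0.0307]
285 200 world [ 0.4905 -0.2845  0.1327] tool [ 0.0488  0.0024 -0.0331]
285 222 world [ 0.4825 -0.2868  0.1316] tool [ 0.0405  0.0025 -0.0318]
283 235 world [ 0.4728 -0.2888  0.1196] tool [ 0.0307  0.0019 -0.0198]
283 270 world [ 0.4583 -0.293   0.1207] tool [ 0.0156  0.0019 -0.0208]
260 280 world [ 0.4508 -0.2852  0.1204] tool [ 0.0106 -0.0077 -0.0204]
306 280 world [ 0.4559 -0.3036  0.12  ] tool [ 0.0104  0.0115 -0.0202]
283 300 world [ 0.4438 -0.2971  0.1204] tool [ 0.0005  0.0019 -0.0203]
283 330 world [ 0.4276 -0.3018  0.1204] tool [-0.0163  0.0019 -0.0202]
283 350 world [ 0.4147 -0.3055  0.1197] tool [-0.0297  0.002  -0.0194]
290 [124, 123, 137, 136, 134, 134, 134, 135, 133, 134, 135, 134, 134, 134, 134, 135, 135, 134, 136, 137, 123, 121, 122]
300 [121, 120, 133, 137, 138, 136, 136, 137, 135, 135, 135, 137, 137, 136, 135, 137, 137, 136, 137, 132, 121, 122, 113]
[ 0.46668878 -0.33834642  0.0055385 ] [ 0.53585904 -0.31176459  0.00637395]
```

>>> move_arm --linear '[[0.002,0.01,0],[0.004,0.02,0],[0.004,0.025,0],[0.004,0.025,0],[0.004,0.025,0],[0.004,0.025,0],[0.004,0.02,0],[0.004,0.02,-0.002],[0.002,0.01,-0.003],[0.001,0.003,-0.003],[0,0,0],[0,0,0],[0,0,0],[0,0,0]]' --twist '[[0,0,2],[0,0,3],[0,0,4],[0,0,4],[0,0,4],[0,0,4],[0,0,3],[0,0,2],[0,0,1],[0,0,0],[0,0,0],[0,0,0],[0,0,0],[0,0,0]]'

```text
time: 5.93
eef_pos: [0.4619, -0.0939, 0.0687]
tcp_rot: [0.924, 0.382, -0.02, -0.019]
contact_force: [-0.1, -0.2, -0.9]
opening: 0.342
```

Run:
```python
from h import *
from plant import *
st()
```

```text
t 5.93 p [ 0.4619 -0.0939  0.0687] yang -45.12 z [-0.0508  0.0202 -0.9985] ydir [ 0.7047 -0.7077 -0.0502] F [-0.1 -0.2 -0.9] T [-0.03 -0.08  0.03] op 0.342 q6 0.37
```

Run:
```python
from h import *
from plant import *
for i in range(4): read_camera("top"); s,R=st(); print(np.round(s["dq"],3))
```

```text
t 5.98 p [ 0.462  -0.0941  0.0688] yang -45.13 z [-0.0506  0.0201 -0.9985] ydir [ 0.7046 -0.7079 -0.05  ] F [-0.6 -0.6 -1.1] T [-0.02 -0.08  0.03] op 0.341 q6 0.37
[ 0.    -0.004 -0.004  0.002 -0.     0.001]
t 6.03 p [ 0.4621 -0.0941  0.069 ] yang -45.14 z [-0.0502  0.0201 -0.9985] ydir [ 0.7045 -0.7079 -0.0497] F [ 0.3  0.3 -1.2] T [-0.06 -0.09  0.02] op 0.343 q6 0.37
[ 0.001 -0.004 -0.002  0.002  0.002  0.001]
t 6.08 p [ 0.4622 -0.094   0.0691] yang -45.13 z [-0.0499  0.02   -0.9986] ydir [ 0.7047 -0.7078 -0.0494] F [-1.  -0.4 -1.5] T [ 0.02 -0.02  0.03] op 0.345 q6 0.37
[ 0.003 -0.004 -0.001  0.003 -0.002 -0.001]
t 6.13 p [ 0.4622 -0.0939  0.0691] yang -45.12 z [-0.0499  0.02   -0.9986] ydir [ 0.7048 -0.7077 -0.0494] F [-0.4  0.5 -2.2] T [-0.04 -0.02  0.  ] op 0.343 q6 0.37
[ 0.004 -0.004 -0.     0.001  0.    -0.   ]
```

>>> move_arm --linear '[[0.008,-0.002,0.008],[0.006,-0.002,0.005],[0,0,0],[0,0,0]]' --twist '[[-0.6,-1.5,0],[-0.5,-1.3,0],[0,0,0],[0,0,0]]'

```text
time: 6.47
eef_pos: [0.4785, -0.0995, 0.0847]
tcp_rot: [0.924, 0.381, 0.003, 0.002]
contact_force: [-0.3, -0.4, -2.4]
opening: 0.343
```

Run:
```python
from h import *
from plant import *
st()
for i in range(2): read_camera("top"); s,R=st();
```

```text
t 6.47 p [ 0.4785 -0.0995  0.0847] yang -45.19 z [ 0.0065 -0.0022 -1.    ] ydir [ 0.7048 -0.7094  0.0061] F [-0.3 -0.4 -2.4] T [-0.01 -0.01 -0.02] op 0.343 q6 0.37
t 6.52 p [ 0.4786 -0.0996  0.0848] yang -45.18 z [ 0.0068 -0.0024 -1.    ] ydir [ 0.7049 -0.7093  0.0065] F [-0.4 -0.1 -1.9] T [-0.02 -0.03  0.01] op 0.343 q6 0.37
t 6.57 p [ 0.4783 -0.0994  0.0844] yang -45.18 z [ 0.0059 -0.002  -1.    ] ydir [ 0.7049 -0.7093  0.0056] F [-0.   0.1 -1.1] T [ 0.    0.02 -0.02] op 0.343 q6 0.37
```

Run:
```python
from h import *
from plant import *
s,R=st(); p=np.array(s["eef_pos"])
c=read_camera("wrist"); np.savez("wrist4.npz",**c); cv2.imwrite("pics/wrist4.png",c["img"])
P=wcloud(c); L=(P-p)@R; H=hsv(c)
# handle top and head top in tool frame
for nm,b in (("handle",(262,262,304,345)),("head",(255,140,315,215))):
    q=L[b[1]:b[3],b[0]:b[2]].reshape(-1,3); q=q[np.abs(q[:,2]-np.median(q[:,2]))<.006]
    A=np.c_[q[:,:2],np.ones(len(q))]; k=np.linalg.lstsq(A,q[:,2],rcond=None)[0]
    print(nm,"z at origin",k[2].round(4),"pitch slope",k[0].round(4),"roll",k[1].round(4),"med",np.median(q,0).round(4))
m=(L[...,2]<-.026)&(L[...,2]>-.04)&(L[...,0]>.02)&(L[...,0]<.1)&(abs(L[...,1])<.03); q=L[m]
print("head ext",np.percentile(q,[1,99],axis=0).round(4))
m=(L[...,2]<-.014)&(L[...,2]>-.0265)&(L[...,0]>-.03)&(L[...,0]<.03)&(abs(L[...,1])<.022); m[:,:230]=0;m[:,335:]=0;m[:255]=0
q=L[m]; print("handle y ext",np.percentile(q,[2,98],axis=0).round(4), np.degrees(np.arctan2(*np.linalg.svd(q[:,:2]-q[:,:2].mean(0))[2][0][::-1])))
# head lateral mid per x
d=(c["img"].max(-1)<60)&(abs(P[...,2]-.013)<.008); k,ce,stt=big(d); print("disc",ce,stt,wpix2plane(c,*ce,.013).round(4),P[k].mean(0).round(4))
m=(abs(P[...,2]-.0)<.004)
```

```text
t 6.57 p [ 0.4783 -0.0994  0.0844] yang -45.18 z [ 0.0059 -0.002  -1.    ] ydir [ 0.7049 -0.7093  0.0056] F [-0.   0.1 -1.1] T [ 0.    0.02 -0.02] op 0.343 q6 0.37
handle z at origin -0.0165 pitch slope -0.0012 roll 0.0046 med [-0.0025 -0.     -0.0165]
head z at origin -0.0308 pitch slope 0.0332 roll 0.0084 med [ 0.0557  0.001  -0.029 ]
head ext [[ 0.0371 -0.0131 -0.0304]
 [ 0.0724  0.0147 -0.0261]]
handle y ext [[-0.0283 -0.0174 -0.0246]
 [ 0.0207  0.0173 -0.0145]] -178.5952240483938
disc [277.71719812  13.24516466] [ 239    0   77   34 1913] [0.5761 0.001  0.013 ] [0.5763 0.0012 0.0129]
```

View pics/wrist4.png

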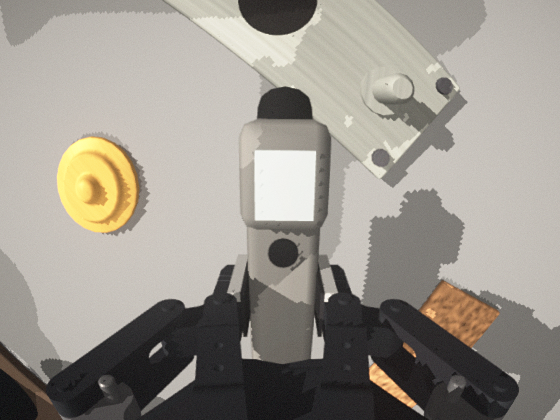

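The picture shows the wand aimed at the jig. The disc is cut off at the top edge at about (277,5), the post is at (396,88), and the rosette, at (98,186), is clear of the wand. I fit the disc's circle and work out the aim.

Run:
```python
from h import *
s,R=st(); p=np.array([.4783,-.0994,.0844])
c=load("wrist4.npz"); P=wcloud(c)
d=(c["img"].max(-1)<60)&(abs(P[...,2]-.013)<.008); k,_,_=big(d)
cn=max(cv2.findContours(k.astype(np.uint8),0,1)[0],key=len)[:,0]; cn=cn[cn[:,1]>2]
W=np.array([wpix2plane(c,u,v,.013)[:2] for u,v in cn])
A=np.c_[2*W,np.ones(len(W))]; x=np.linalg.lstsq(A,(W**2).sum(1),rcond=None)[0]
print("disc c",x[:2],"r",np.sqrt(x[2]+x[:2]@x[:2]))
# fixed radius 25.3
from scipy.optimize import least_squares
f=least_squares(lambda q:np.hypot(*(W-q).T)-.025,x[:2]); print("fixed r",f.x)
for off in (-.0045,-.006):
    lens=p+R@np.array([.085+off,.0007,.0195-.020]); a=R@np.array([1,0,1])/np.sqrt(2)
    h=lens+a*(.013-lens[2])/a[2]; print("lens",lens.round(4),"hit",h.round(4),"dist",np.linalg.norm(h-lens).round(4))
```

```text
t 6.62 p [ 0.4779 -0.0992  0.084 ] yang -45.17 z [ 0.005  -0.0016 -1.    ] ydir [ 0.7049 -0.7092  0.0046] F [-0.3  0.1 -1.7] T [-0.03  0.07  0.04] op 0.34 q6 0.37
disc c [0.58333764 0.00860371] r 0.023967396779280947
fixed r [0.58425517 0.00950259]
lens [ 0.5359 -0.0431  0.0851] hit [0.5875 0.0077 0.013 ] dist 0.1022
lens [ 0.5348 -0.0442  0.0851] hit [0.5864 0.0066 0.013 ] dist 0.1022
```

>>> move_arm --linear '[[-0.003,0.0015,-0.0005],[0,0,0]]' --twist '[[0.1,0.2,0],[0,0,0]]'

```text
time: 6.78
eef_pos: [0.4743, -0.0974, 0.0831]
tcp_rot: [0.924, 0.381, 0.0, -0.0]
contact_force: [-0.6, -1.0, -2.4]
opening: 0.343
```

Run:
```python
from h import *
from plant import *
for i in range(32):
    c=read_camera("wrist")
    if i%6==1:
        s,R=st(); p=np.array(s["eef_pos"])
        lens=p+R@np.array([.085-.005,.0007,-.0005]); a=R@np.array([1,0,1])/np.sqrt(2)
        h=lens+a*(.013-lens[2])/a[2]; print("hit",h.round(4),"dist",np.linalg.norm(h-lens).round(4))
```

```text
t 6.88 p [ 0.4747 -0.0976  0.0833] yang -45.17 z [ 1.e-03  3.e-04 -1.e+00] ydir [ 7.050e-01 -7.092e-01  5.000e-04] F [ 0.8 -0.2 -1.9] T [0.02 0.   0.03] op 0.338 q6 0.37
hit [0.5823 0.0083 0.013 ] dist 0.1003
t 7.18 p [ 0.4751 -0.0978  0.0836] yang -45.18 z [ 0.0017  0.     -1.    ] ydir [ 0.7049 -0.7093  0.0012] F [ 0.4  0.6 -0.9] T [-0.01  0.04  0.04] op 0.342 q6 0.38
hit [0.5831 0.0083 0.013 ] dist 0.1008
t 7.48 p [ 0.4751 -0.0978  0.0836] yang -45.18 z [ 1.7e-03  1.0e-04 -1.0e+00] ydir [ 0.7049 -0.7093  0.0012] F [-0.3  0.5 -1.1] T [ 0.03  0.02 -0.02] op 0.342 q6 0.38
hit [0.5831 0.0083 0.013 ] dist 0.1009
t 7.78 p [ 0.4751 -0.0978  0.0836] yang -45.18 z [ 1.7e-03  1.0e-04 -1.0e+00] ydir [ 0.7049 -0.7093  0.0011] F [-0.5 -0.8 -1.4] T [ 0.01 -0.04  0.02] op 0.342 q6 0.37
hit [0.583  0.0084 0.013 ] dist 0.1009
t 8.08 p [ 0.4751 -0.0978  0.0836] yang -45.18 z [ 0.0017  0.     -1.    ] ydir [ 0.7049 -0.7093  0.0012] F [-0.2 -0.9 -1.7] T [ 0.01  0.03 -0.01] op 0.341 q6 0.38
hit [0.583  0.0084 0.013 ] dist 0.1008
t 8.38 p [ 0.4751 -0.0978  0.0836] yang -45.18 z [ 0.0017  0.     -1.    ] ydir [ 0.7049 -0.7093  0.0012] F [ 0.2 -0.4 -1.2] T [-0.   -0.03  0.03] op 0.341 q6 0.38
hit [0.5831 0.0083 0.013 ] dist 0.1009
```

The aim held for about 1.5 s, within 1–2 mm of the disc's centre at 101 mm. Now back to the pad.

>>> move_arm --linear '[[-0.002,-0.01,0.01],[-0.002,-0.015,0.005],[-0.003,-0.02,0],[-0.003,-0.025,0],[-0.003,-0.025,0],[-0.003,-0.025,0],[-0.003,-0.025,0],[-0.003,-0.02,0],[-0.003,-0.015,0],[-0.002,-0.01,0],[0,0,0],[0,0,0]]' --twist '[[0,0,-2],[0,0,-3],[0,0,-4],[0,0,-4],[0,0,-4],[0,0,-4],[0,0,-3],[0,0,-3],[0,0,-2],[0,0,0],[0,0,0],[0,0,0]]'

```text
time: 9.38
eef_pos: [0.4452, -0.3044, 0.1087]
tcp_rot: [0.993, 0.119, 0.003, 0.005]
contact_force: [-0.7, 0.1, -1.0]
opening: 0.341
```

Run:
```python
from h import *
from plant import *
st()
for i in range(2): read_camera("top"); s,R=st();
```

```text
t 9.38 p [ 0.4452 -0.3044  0.1087] yang -76.39 z [ 0.0074 -0.0087 -0.9999] ydir [ 0.2353 -0.9719  0.0102] F [-0.7  0.1 -1. ] T [0.06 0.08 0.04] op 0.341 q6 0.55
t 9.43 p [ 0.4453 -0.3042  0.1087] yang -76.35 z [ 0.0075 -0.0091 -0.9999] ydir [ 0.2359 -0.9717  0.0107] F [ 0.6 -1.  -2. ] T [-0.08  0.04 -0.  ] op 0.336 q6 0.55
t 9.48 p [ 0.4454 -0.3036  0.1085] yang -76.31 z [ 0.0073 -0.0087 -0.9999] ydir [ 0.2366 -0.9715  0.0102] F [ 0.  -0.2 -1.6] T [ 0.04 -0.01  0.  ] op 0.341 q6 0.55
```

>>> move_arm --linear '[[0.0025,0.0015,-0.01],[0,0,-0.02],[0,0,-0.02],[0,0,-0.012],[0,0,-0.004],[0,0,0]]' --twist '[[0.5,0.4,2.3],[0,0,0],[0,0,0],[0,0,0],[0,0,0],[0,0,0]]'

```text
time: 9.98
eef_pos: [0.4499, -0.2966, 0.0418]
tcp_rot: [0.99, 0.144, 0.001, -0.0]
contact_force: [0.6, 0.4, -1.0]
opening: 0.342
```

Run:
```python
from h import *
from plant import *
st()
read_camera("top"); s,R=st();
```

```text
t 9.98 p [ 0.4499 -0.2966  0.0418] yang -73.41 z [ 2.e-03  4.e-04 -1.e+00] ydir [ 2.855e-01 -9.584e-01  2.000e-04] F [ 0.6  0.4 -1. ] T [ 0.01  0.04 -0.03] op 0.342 q6 0.51
t 10.03 p [ 0.4501 -0.2967  0.0422] yang -73.41 z [ 2.4e-03  1.0e-04 -1.0e+00] ydir [ 2.855e-01 -9.584e-01  6.000e-04] F [ 0.4 -0.  -1.1] T [-0.02  0.01 -0.  ] op 0.345 q6 0.51
```

>>> move_arm --linear '[[-0.002,-0.005,-0.004],[0,0,-0.005],[0,0,-0.004],[0,0,-0.001]]' --twist '[[0,0.1,-0.4],[0,0,0],[0,0,0],[0,0,0]]'

```text
time: 10.37
eef_pos: [0.4498, -0.3036, 0.0304]
tcp_rot: [0.99, 0.141, 0.002, 0.002]
contact_force: [0.2, 0.7, -2.0]
opening: 0.342
```

Run:
```python
from h import *
from plant import *
st()
read_camera("top"); s,R=st();
```

```text
t 10.37 p [ 0.4498 -0.3036  0.0304] yang -73.8 z [ 0.0048 -0.0043 -1.    ] ydir [ 0.279  -0.9603  0.0055] F [ 0.2  0.7 -2. ] T [0.02 0.03 0.  ] op 0.342 q6 0.51
t 10.42 p [ 0.4499 -0.3036  0.0305] yang -73.8 z [ 0.0049 -0.0044 -1.    ] ydir [ 0.2789 -0.9603  0.0055] F [ 0.2  0.6 -1.8] T [ 0.01  0.05 -0.02] op 0.34 q6 0.51
```

>>> move_arm --linear '[[0,0,-0.003],[0,0,-0.002],[0,0,-0.001]]' --twist '[[0.25,0.25,0],[0,0,0],[0,0,0]]'

```text
time: 10.67
eef_pos: [0.4503, -0.3043, 0.0252]
tcp_rot: [0.99, 0.141, 0.0, 0.0]
contact_force: [-4.2, 3.7, 8.6]
opening: 0.341
```

Run:
```python
from h import *
from plant import *
st()
read_camera("top"); s,R=st();
```

```text
t 10.67 p [ 0.4503 -0.3043  0.0252] yang -73.82 z [ 7.e-04 -5.e-04 -1.e+00] ydir [ 2.786e-01 -9.604e-01  6.000e-04] F [-4.2  3.7  8.6] T [ 0.43  0.42 -0.03] op 0.341 q6 0.51
t 10.72 p [ 0.4504 -0.3044  0.0254] yang -73.82 z [ 9.e-04 -4.e-04 -1.e+00] ydir [ 2.786e-01 -9.604e-01  6.000e-04] F [-1.6  0.6  1.7] T [0.19 0.2  0.05] op 0.338 q6 0.51
```

Contact is made, with light force and the wand level. I open.

>>> move_arm --linear '[[0,0,0],[0,0,0],[0,0,0],[0,0,0],[0,0,0]]' --twist '[[0,0,0],[0,0,0],[0,0,0],[0,0,0],[0,0,0]]' --grip 1.0

```text
time: 11.13
eef_pos: [0.4516, -0.3055, 0.0266]
tcp_rot: [0.99, 0.141, 0.002, 0.002]
contact_force: [-0.2, -0.7, 0.1]
opening: 0.995
```

>>> move_arm --linear '[[0,0,0.01],[0,0,0.02],[0,0,0.03],[0,0,0.03],[0,0,0.02]]' --twist '[[0,0,0],[0,0,0],[0,0,0],[0,0,0],[0,0,0]]'

```text
time: 11.55
eef_pos: [0.4476, -0.3015, 0.1363]
tcp_rot: [0.99, 0.141, -0.003, -0.004]
contact_force: [0.6, -0.4, -0.9]
opening: 1.0
```

Run:
```python
from h import *
from plant import *
st()
c=read_camera("wrist"); cv2.imwrite("pics/wrist5.png",c["img"]); np.savez("wrist5.npz",**c);st()
```

```text
t 11.55 p [ 0.4476 -0.3015  0.1363] yang -73.83 z [-0.006   0.0068 -1.    ] ydir [ 0.2784 -0.9604 -0.0082] F [ 0.6 -0.4 -0.9] T [-0.02  0.02  0.03] op 1.0 q6 0.51
t 11.6 p [ 0.4496 -0.3033  0.1407] yang -73.82 z [-6.0e-04  1.5e-03 -1.0e+00] ydir [ 0.2786 -0.9604 -0.0016] F [ 1.6 -0.4  2.6] T [-0.07 -0.03  0.05] op 1.001 q6 0.51
```

View pics/wrist5.png

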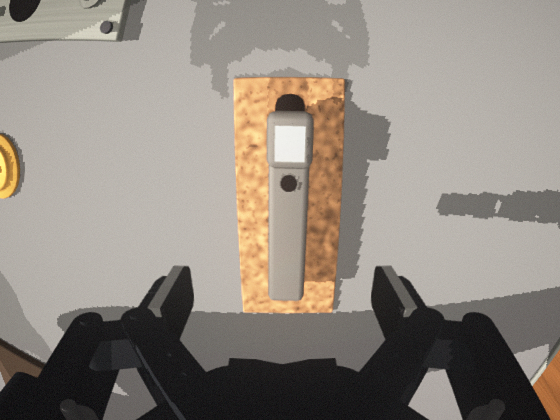

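The wand is back on the cork, centred and right way up: lens at (290,102), handle down to (286,298). Now to the lever.

Run:
```python
from h import *
arc([.449,-.303,.14],[.56,.310,.17],63.3,20)
```

```text
[[0.02, 0.023, 0.002], [0.019, 0.024, 0.001], [0.018, 0.025, 0.002], [0.017, 0.026, 0.001], [0.015, 0.027, 0.002], [0.013, 0.029, 0.001], [0.013, 0.03, 0.002], [0.01, 0.03, 0.001], [0.009, 0.031, 0.002], [0.007, 0.032, 0.001], [0.006, 0.033, 0.002], [0.003, 0.033, 0.001], [0.002, 0.033, 0.002], [0.0, 0.034, 0.001], [-0.002, 0.034, 0.001], [-0.004, 0.034, 0.002], [-0.006, 0.034, 0.002], [-0.007, 0.034, 0.001], [-0.01, 0.034, 0.001], [-0.012, 0.033, 0.002]] 20 max 0.03545419580247167 rot/row 3.17
```

>>> move_arm --linear '[[0.02,0.023,0.002],[0.019,0.024,0.001],[0.018,0.025,0.002],[0.017,0.026,0.001],[0.015,0.027,0.002],[0.013,0.029,0.001],[0.013,0.03,0.002],[0.01,0.03,0.001],[0.009,0.031,0.002],[0.007,0.032,0.001],[0.006,0.033,0.002],[0.003,0.033,0.001],[0.002,0.033,0.002],[0.0,0.034,0.001],[-0.002,0.034,0.001],[-0.004,0.034,0.002],[-0.006,0.034,0.002],[-0.007,0.03,0.001],[-0.008,0.02,0.001],[0,0,0]]' --twist '[[0,0,3.2],[0,0,3.2],[0,0,3.2],[0,0,3.2],[0,0,3.2],[0,0,3.2],[0,0,3.2],[0,0,3.2],[0,0,3.2],[0,0,3.2],[0,0,3.2],[0,0,3.2],[0,0,3.2],[0,0,3.2],[0,0,3.2],[0,0,3.2],[0,0,3.2],[0,0,3],[0,0,2],[0,0,0]]'

```text
time: 13.27
eef_pos: [0.5805, 0.2832, 0.1908]
tcp_rot: [0.776, 0.631, 0.014, 0.005]
contact_force: [0.7, -0.0, -0.5]
opening: 1.0
```

Run:
```python
from h import *
from plant import *
st()
c=read_camera("wrist");st();c=read_camera("wrist"); cv2.imwrite("pics/wrist6.png",c["img"]); np.savez("wrist6.npz",**c);st()
c=read_camera("top"); np.savez("top6.npz",**c)
```

```text
t 13.27 p [0.5805 0.2832 0.1908] yang -11.76 z [ 0.0292  0.0098 -0.9995] ydir [ 0.9787 -0.2037  0.0266] F [ 0.7 -0.  -0.5] T [-0.04  0.02  0.07] op 1.0 q6 0.5
t 13.32 p [0.5811 0.2818 0.1908] yang -11.85 z [ 0.0299  0.0089 -0.9995] ydir [ 0.9783 -0.2052  0.0274] F [ 0.5 -0.6  0.1] T [-0.   -0.06 -0.  ] op 1.0 q6 0.5
t 13.37 p [0.5817 0.2802 0.1905] yang -11.97 z [ 0.0298  0.008  -0.9995] ydir [ 0.9779 -0.2073  0.0275] F [0.1 0.5 0.3] T [-0.04 -0.02 -0.02] op 0.998 q6 0.5
```

View pics/wrist6.png

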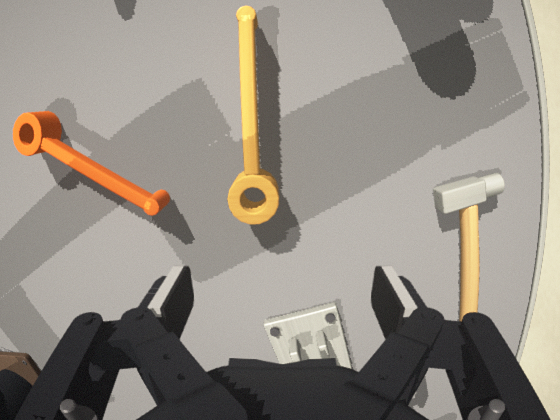

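The bronze lever lies ahead, with its boss ring at (254,198) and tail tip at (246,12). The orange look-alike is off to the left at (35,133).

Run:
```python
from h import *
c=load("wrist6.npz");H=hsv(c);G=c["img"].max(-1)
m=(H[...,1]>110)&(H[...,0]>15)&(H[...,0]<30)&(G>90); m[:,:200]=0;m[:,300:]=0;m[245:]=0
k,ce,stt=big(m); print(stt)
# boss outer circle: contour pts with v>165
cn=max(cv2.findContours(k.astype(np.uint8),0,1)[0],key=len)[:,0]
# bore
hole=(~k); hole[:175]=0;hole[220:]=0;hole[:,:235]=0;hole[:,272:]=0
P=wcloud(c)
n,l,s2,c2=cv2.connectedComponentsWithStats(hole.astype(np.uint8),connectivity=4)
for i in range(1,n):
    if 100<s2[i,4]<800: print("hole",s2[i],c2[i])
pk=P[k]; z=pk[:,2]
print("boss top z",np.percentile(z,[5,50,95]).round(4))
mid=[]
for v in range(20,165,8):
    u=np.where(k[v])[0]; 
    if len(u): mid.append(wpix2plane(c,u.mean(),v,.038)[:2])
    # use depth at top
mid=np.array(mid); f=np.polyfit(mid[:,1],mid[:,0],1); print("arm dir",90-np.degrees(np.arctan(f[0])),"fit x=",f)
top=k&(P[...,2]>.036)
q=P[k&(P[...,2]>.0365)&(P[...,2]<.046)]; q=q[q[:,1]<.312]; print("boss top mean",len(q),q.mean(0),(q.min(0)+q.max(0))/2, q.max(0)-q.min(0))
print("boss px",wpix2plane(c,254,198,.038).round(4),"tail",wpix2plane(c,246,12,.038).round(4))
```

```text
[ 227    6   52  219 4654]
hole [244 188  21  14 226] [253.90707965 194.30973451]
boss top z [0.0196 0.0378 0.0403]
arm dir 79.6072930627568 fit x= [0.18340277 0.50643053]
boss top mean 1562 [0.55881371 0.28607024 0.03938664] [0.5585203  0.28610864 0.03900281] [0.0466293  0.0516622  0.00497001]
boss px [0.5599 0.2852 0.038 ] tail [0.5892 0.4526 0.038 ]
```

>>> move_arm --linear '[[-0.005,0.012,-0.01],[-0.005,0.015,-0.025],[-0.004,0.012,-0.03],[-0.001,0.004,-0.025],[0,0,-0.01],[0,0,0]]' --twist '[[-0.2,0.8,0.8],[-0.2,0.8,0.8],[0,0,0],[0,0,0],[0,0,0],[0,0,0]]'

```text
time: 13.92
eef_pos: [0.5692, 0.3186, 0.0869]
tcp_rot: [0.772, 0.636, 0.001, 0.0]
contact_force: [-1.3, -0.3, -0.8]
opening: 1.002
```

Run:
```python
from h import *
from plant import *
st()
c=read_camera("wrist");st();c=read_camera("wrist"); cv2.imwrite("pics/wrist7.png",c["img"]); np.savez("wrist7.npz",**c);st()
```

```text
t 13.92 p [0.5692 0.3186 0.0869] yang -10.99 z [ 2.2e-03  8.0e-04 -1.0e+00] ydir [ 0.9817 -0.1907  0.002 ] F [-1.3 -0.3 -0.8] T [-0.06  0.01 -0.03] op 1.002 q6 0.55
t 13.97 p [0.5694 0.3185 0.0876] yang -11.0 z [ 2.6e-03  9.0e-04 -1.0e+00] ydir [ 0.9816 -0.1908  0.0024] F [-0.1 -0.6  0.1] T [-0.03  0.05 -0.02] op 1.0 q6 0.55
t 14.02 p [0.5705 0.3189 0.0896] yang -11.0 z [ 0.0058  0.0021 -1.    ] ydir [ 0.9816 -0.1908  0.0053] F [-0.4 -0.5  0.2] T [ 0.01 -0.03 -0.03] op 0.997 q6 0.55
```

View pics/wrist7.png

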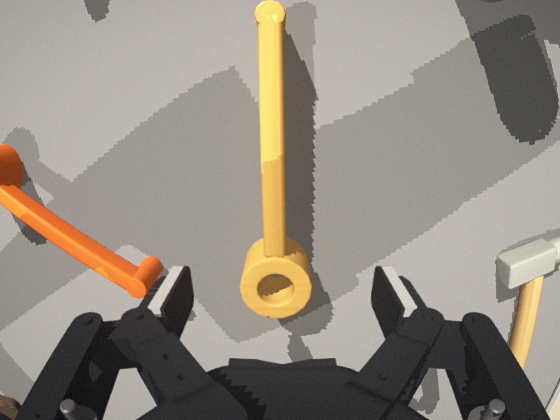

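The lever is between the open jaws: boss at (276,285), arm up to its tail at (270,12). The orange tail, at (148,275), lies outside the left finger. I measure again.

Run:
```python
from h import *
c=load("wrist7.npz");H=hsv(c);G=c["img"].max(-1)
m=(H[...,1]>110)&(H[...,0]>15)&(H[...,0]<30)&(G>90); m[:,:220]=0;m[:,330:]=0;m[330:]=0
k,ce,stt=big(m); P=wcloud(c)
q=P[k]; z=q[:,2]
b=q[(z>.0365)&(z<.046)&(q[:,1]<.315)]; mid=(b.min(0)+b.max(0))/2; print("boss",mid, b.max(0)-b.min(0))
mids=[]
for v in range(40,240,8):
    u=np.where(k[v])[0]; mids.append(wpix2plane(c,u.mean(),v,.036)[:2])
mids=np.array(mids); f=np.polyfit(mids[:,1],mids[:,0],1); print("dir",90-np.degrees(np.arctan(f[0])),f)
print("tail",wpix2plane(c,270,12,.038))
oo=(H[...,0]<12)&(H[...,1]>150)&(P[...,2]>.01)&(P[...,2]<.06); qo=P[oo]; print("orange max x",qo[:,0].max(), qo[qo[:,0].argmax()])
st()
```

```text
boss [0.5587283  0.28754561 0.03914309] [0.04689399 0.05474071 0.00528445]
dir 79.82886606505954 [0.17940833 0.50745894]
tail [0.58872011 0.45149222 0.038     ]
orange max x 0.46799694361594657 [0.46799694 0.30209162 0.03597597]
t 14.02 p [0.5705 0.3189 0.0896] yang -11.0 z [ 0.0058  0.0021 -1.    ] ydir [ 0.9816 -0.1908  0.0053] F [-0.4 -0.5  0.2] T [ 0.01 -0.03 -0.03] op 0.997 q6 0.55
```

>>> move_arm --linear '[[-0.0045,0.008,-0.01],[0,0,-0.02],[0,0,-0.018],[0,0,-0.006],[0,0,-0.001],[0,0,0]]' --twist '[[-0.1,0.2,0.7],[0,0,0],[0,0,0],[0,0,0],[0,0,0],[0,0,0]]'

```text
time: 14.52
eef_pos: [0.5726, 0.3292, 0.0424]
tcp_rot: [0.768, 0.64, 0.009, 0.003]
contact_force: [-0.1, -0.3, -0.6]
opening: 1.001
```

Run:
```python
from h import *
from plant import *
st()
c=read_camera("wrist");st()
```

```text
t 14.52 p [0.5726 0.3292 0.0424] yang -10.37 z [ 0.0184  0.0072 -0.9998] ydir [ 0.9835 -0.18    0.0168] F [-0.1 -0.3 -0.6] T [ 0.01 -0.03  0.07] op 1.001 q6 0.55
t 14.57 p [0.5729 0.3294 0.0428] yang -10.37 z [ 0.0192  0.0075 -0.9998] ydir [ 0.9835 -0.18    0.0176] F [-0.4  0.1 -0.8] T [ 0.   -0.01  0.06] op 0.998 q6 0.55
```

>>> move_arm --linear '[[-0.0035,-0.0012,-0.008],[-0.003,-0.0012,-0.008],[0,0,-0.005],[0,0,0]]' --twist '[[-0.2,0.6,0],[-0.2,0.5,0],[0,0,0],[0,0,0]]'

```text
time: 14.9
eef_pos: [0.5681, 0.3277, 0.0242]
tcp_rot: [0.768, 0.64, 0.002, 0.001]
contact_force: [0.4, -0.0, -0.3]
opening: 1.001
```

Run:
```python
from h import *
from plant import *
st()
c=read_camera("wrist");st()
```

```text
t 14.9 p [0.5681 0.3277 0.0242] yang -10.37 z [ 0.0045  0.0024 -1.    ] ydir [ 0.9837 -0.18    0.004 ] F [ 0.4 -0.  -0.3] T [-0.01  0.06  0.  ] op 1.001 q6 0.55
t 14.95 p [0.5683 0.3277 0.0246] yang -10.37 z [ 0.0048  0.0025 -1.    ] ydir [ 0.9837 -0.18    0.0042] F [ 0.   0.  -0.4] T [ 0.03 -0.01 -0.  ] op 0.999 q6 0.55
```

>>> move_arm --linear '[[-0.002,-0.0007,-0.004],[0,0,-0.003],[0,0,0]]' --twist '[[-0.1,0.3,0],[0,0,0],[0,0,0]]'

```text
time: 15.2
eef_pos: [0.5664, 0.3271, 0.0173]
tcp_rot: [0.768, 0.64, 0.0, -0.0]
contact_force: [-0.3, 0.3, -1.0]
opening: 1.001
```

Run:
```python
from h import *
from plant import *
st()
c=read_camera("wrist"); np.savez("wrist8.npz",**c); cv2.imwrite("pics/wrist8.png",c["img"]);st()
```

```text
t 15.2 p [0.5664 0.3271 0.0173] yang -10.37 z [-3.e-04  8.e-04 -1.e+00] ydir [ 9.837e-01 -1.800e-01 -4.000e-04] F [-0.3  0.3 -1. ] T [-0.01  0.05 -0.01] op 1.001 q6 0.55
t 15.25 p [0.5664 0.3271 0.0174] yang -10.37 z [-2.e-04  8.e-04 -1.e+00] ydir [ 9.837e-01 -1.799e-01 -4.000e-04] F [-0.6  0.  -1. ] T [-0.02  0.05 -0.02] op 1.001 q6 0.55
```

View pics/wrist8.png

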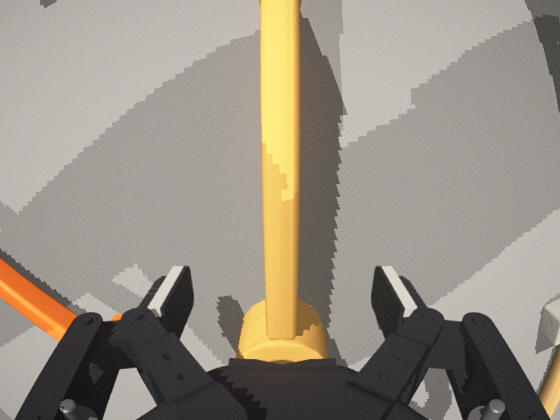

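The jaws straddle the arm, which is at (281,290), with the boss just behind. I close firmly.

>>> move_arm --linear '[[0,0,0],[0,0,0],[0,0,0],[0,0,0],[0,0,0],[0,0,0],[0,0,0],[0,0,0],[0,0,0],[0,0,0]]' --twist '[[0,0,0],[0,0,0],[0,0,0],[0,0,0],[0,0,0],[0,0,0],[0,0,0],[0,0,0],[0,0,0],[0,0,0]]' --grip 0.0 --force 110

```text
time: 16.08
eef_pos: [0.5663, 0.3274, 0.0184]
tcp_rot: [0.768, 0.64, 0.0, -0.0]
contact_force: [-1.1, -0.7, 1.0]
opening: 0.14
```

Run:
```python
from h import *
from plant import *
st();c=read_camera("wrist");st()
```

```text
t 16.08 p [0.5663 0.3274 0.0184] yang -10.34 z [-4.e-04  9.e-04 -1.e+00] ydir [ 9.838e-01 -1.795e-01 -6.000e-04] F [-1.1 -0.7  1. ] T [-0.06 -0.04 -0.01] op 0.14 q6 0.55
t 16.13 p [0.5663 0.3274 0.0184] yang -10.34 z [-4.e-04  1.e-03 -1.e+00] ydir [ 9.838e-01 -1.795e-01 -5.000e-04] F [-1.1  0.7  1. ] T [-0.11 -0.01  0.07] op 0.142 q6 0.55
```

>>> move_arm --linear '[[0,0,0.006],[0,0,0.01],[0,0,0.012],[0,0,0.005]]' --twist '[[0,0,0],[0,0,0],[0,0,0],[0,0,0]]'

```text
time: 16.47
eef_pos: [0.5587, 0.3244, 0.0439]
tcp_rot: [0.768, 0.64, -0.009, -0.004]
contact_force: [1.0, 0.7, -8.5]
opening: 0.143
```

Run:
```python
from h import *
from plant import *
st();c=read_camera("wrist");st();c=read_camera("wrist");s,R=st()
np.savez("wrist9.npz",**c); cv2.imwrite("pics/wrist9.png",c["img"])
c2=read_camera("scene"); np.savez("scene9.npz",**c2); cv2.imwrite("pics/scene9.png",cv2.resize(c2["img"][190:290,300:440],None,fx=5,fy=5,interpolation=cv2.INTER_CUBIC))
s,R=st();p=s["eef_pos"]
P=wcloud(c);L=(P-p)@R;H=hsv(c);G=c["img"].max(-1)
k=(H[...,1]>110)&(H[...,0]>13)&(H[...,0]<30)&(G>80); k[:,:230]=0;k[:,330:]=0
for v in (40,100,160,220,260,290): 
    u=np.where(k[v])[0]
    if len(u): a=L[v,u]; a=a[a[:,2]<np.median(a[:,2])+.003]; print(v,np.median(a,0).round(4))
```

```text
t 16.47 p [0.5587 0.3244 0.0439] yang -10.38 z [-0.0186 -0.0059 -0.9998] ydir [ 0.9835 -0.1801 -0.0172] F [ 1.   0.7 -8.5] T [ 0.04 -0.12 -0.02] op 0.143 q6 0.55
t 16.52 p [0.5589 0.3245 0.0444] yang -10.37 z [-0.0181 -0.0057 -0.9998] ydir [ 0.9835 -0.18   -0.0168] F [ 0.   0.1 -8.2] T [ 0.06 -0.02 -0.  ] op 0.144 q6 0.55
t 16.57 p [0.5591 0.3245 0.044 ] yang -10.37 z [-0.0172 -0.0054 -0.9998] ydir [ 0.9835 -0.18   -0.016 ] F [-0.4  0.5 -8.7] T [ 0.04 -0.06 -0.02] op 0.139 q6 0.55
t 16.62 p [0.559  0.3245 0.0435] yang -10.37 z [-0.0176 -0.0055 -0.9998] ydir [ 0.9835 -0.18   -0.0163] F [-0.4 -0.1 -9. ] T [ 0.01 -0.01  0.01] op 0.143 q6 0.55
40 [ 1.027e-01  1.000e-04 -1.990e-02]
100 [ 0.0811 -0.0002 -0.0198]
160 [ 0.0597  0.     -0.02  ]
220 [ 0.0369 -0.0002 -0.0198]
260 [ 0.0199 -0.     -0.0196]
290 [ 0.0061 -0.     -0.0201]
```

View pics/scene9.png

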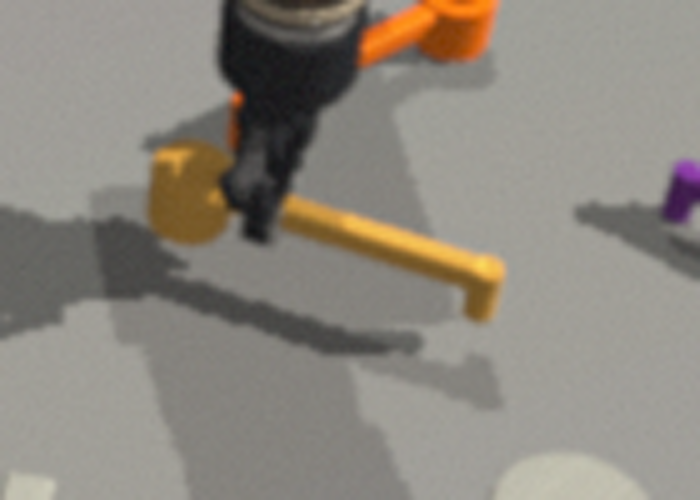

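View pics/wrist9.png

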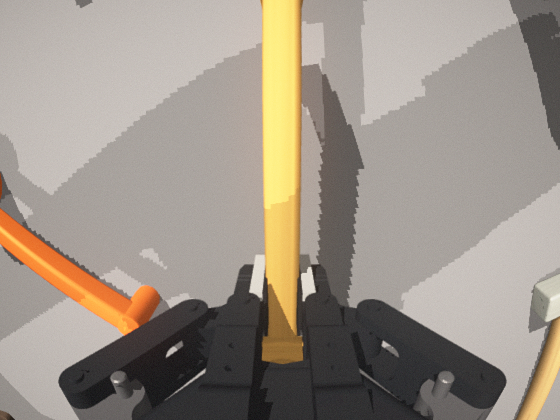

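The lever is lifted. The arm, at (281,200), is parallel to the tool plane, the wrist torque is near zero (balanced) and the weight is about 8.7 N. I fix its axial offset and the jig's post and fork more exactly.

Run:
```python
from h import *
p=np.array([.559,.3245,.0437]); s,R=st()
c=load("wrist9.npz");P=wcloud(c);L=(P-p)@R
for v in range(318,362,4): print(v,L[v,282].round(4),end=" ")
print()
c=load("wrist4.npz");P=wcloud(c)
im=c["img"]; cv2.imwrite("pics/post4.png",cv2.resize(im[50:130,340:480],None,fx=5,fy=5,interpolation=cv2.INTER_CUBIC))
m=(P[...,2]>.0435)&(P[...,2]<.052); m[:60]=0;m[120:]=0;m[:,:340]=0;m[:,430:]=0
k,ce,stt=big(m); print("post w4",ce,stt,wpix2plane(c,*ce,.047),P[k].mean(0))
for nm in ("top0","scene0"):
    c=load(nm+".npz");P=cloud(c); m=(P[...,2]>.0425)&(P[...,2]<.052)&(abs(P[...,0]-.59)<.03)&(abs(P[...,1]+.081)<.03)
    k,ce,stt=big(m); print(nm,"post",stt[4],P[k].mean(0).round(4),pix2plane(c,*ce,.047).round(4))
    m=(P[...,2]>.037)&(P[...,2]<.048)&(abs(P[...,0]-.579)<.04)&(abs(P[...,1]-.088)<.03)
    n,l,s2,c2=cv2.connectedComponentsWithStats(m.astype(np.uint8))
    for i in range(1,n):
        if s2[i,4]>6: q=P[l==i];print("fork",s2[i,4],q.mean(0).round(4),((q.min(0)+q.max(0))/2).round(4))
c=load("wrist6.npz");P=wcloud(c)
c=load("top6.npz")
```

```text
t 16.62 p [0.559  0.3245 0.0435] yang -10.37 z [-0.0176 -0.0055 -0.9998] ydir [ 0.9835 -0.18   -0.0163] F [-0.4 -0.1 -9. ] T [ 0.01 -0.01  0.01] op 0.143 q6 0.55
318 [-0.0088  0.     -0.0196] 322 [-0.011   0.     -0.0197] 326 [-0.0127  0.     -0.0204] 330 [-0.0157  0.     -0.0195] 334 [-0.0173  0.     -0.0205] 338 [-0.02    0.     -0.0202] 342 [-0.0213  0.     -0.0215] 346 [-0.0237  0.     -0.0216] 350 [-0.026   0.     -0.0219] 354 [-0.0297  0.     -0.0207] 358 [-0.0559 -0.      0.0035] 
post w4 [400.00830565  88.20598007] [386  74  28  30 602] [ 0.58849228 -0.08024453  0.047     ] [ 0.58887749 -0.0804863   0.0459178 ]
top0 post 14 [ 0.5899 -0.0802  0.0459] [ 0.5897 -0.08    0.047 ]
fork 16 [0.5956 0.0901 0.0418] [0.5955 0.0905 0.0421]
fork 12 [0.5628 0.0851 0.0408] [0.5615 0.0854 0.042 ]
scene0 post 19 [ 0.5918 -0.0792  0.0461] [ 0.5926 -0.0787  0.047 ]
fork 26 [0.5629 0.087  0.0411] [0.5615 0.0879 0.0414]
fork 23 [0.5951 0.0903 0.0408] [0.5953 0.0898 0.0414]
```

View pics/post4.png

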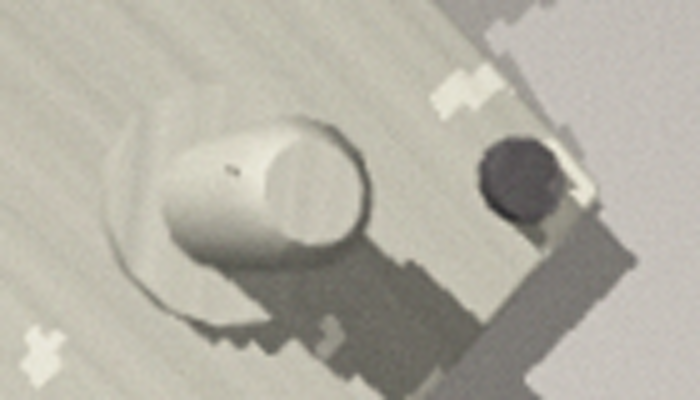

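>>> move_arm --linear '[[0.002,0,0.01],[0,0,0.02],[0,0,0.025],[0,0,0.025],[0,0,0.02],[0,0,0.01],[0,0,0]]' --twist '[[0.15,-0.5,0],[0.15,-0.5,0],[0,0,0],[0,0,0],[0,0,0],[0,0,0],[0,0,0]]'

```text
time: 17.2
eef_pos: [0.5564, 0.3222, 0.1548]
tcp_rot: [0.768, 0.64, -0.004, -0.001]
contact_force: [1.1, 0.8, -8.0]
opening: 0.14
```

Run:
```python
from h import *
from plant import *
st();c=read_camera("wrist");s,R=st()
arc(s["eef_pos"],[.587,-.02,.16],13,16)
```

```text
t 17.2 p [0.5564 0.3222 0.1548] yang -10.39 z [-0.0079 -0.0036 -1.    ] ydir [ 0.9836 -0.1803 -0.0072] F [ 1.1  0.8 -8. ] T [ 0.11 -0.12 -0.07] op 0.14 q6 0.55
t 17.25 p [0.5562 0.3221 0.1539] yang -10.39 z [-0.0087 -0.0039 -1.    ] ydir [ 0.9836 -0.1803 -0.0078] F [ 0.2  0.  -8.3] T [ 0.05 -0.01  0.05] op 0.139 q6 0.55
[[0.008, -0.021, 0.0], [0.007, -0.022, 0.001], [0.006, -0.021, 0.0], [0.006, -0.022, 0.0], [0.004, -0.021, 0.001], [0.004, -0.022, 0.0], [0.003, -0.022, 0.001], [0.003, -0.022, 0.0], [0.001, -0.021, 0.0], [0.001, -0.022, 0.001], [0.0, -0.021, 0.0], [-0.001, -0.022, 0.0], [-0.002, -0.021, 0.001], [-0.002, -0.021, 0.0], [-0.003, -0.02, 0.001], [-0.004, -0.021, 0.0]] 16 max 0.023108440016582684 rot/row 0.81
```

>>> move_arm --linear '[[0.006,-0.012,0.001],[0.007,-0.021,0.001],[0.006,-0.021,0.001],[0.006,-0.022,0.001],[0.004,-0.021,0.001],[0.004,-0.022,0.001],[0.003,-0.022,0.001],[0.003,-0.022,0.001],[0.001,-0.021,0.001],[0.001,-0.015,0.001]]' --twist '[[0.1,-0.2,0.8],[0.1,-0.2,0.8],[0,-0.1,0.8],[0,0,0.8],[0,0,0.8],[0,0,0.8],[0,0,0.8],[0,0,0.8],[0,0,0.8],[0,0,0.8]]'

```text
time: 18.08
eef_pos: [0.5863, 0.1167, 0.143]
tcp_rot: [0.717, 0.697, -0.012, -0.008]
contact_force: [0.2, 0.3, -9.2]
opening: 0.143
```

Run:
```python
from h import *
from plant import *
st();c=read_camera("wrist");s,R=st()
arc(s["eef_pos"],[.587,-.03,.15],13,8)
```

```text
t 18.08 p [0.5863 0.1167 0.143 ] yang -1.61 z [-0.0297 -0.0052 -0.9995] ydir [ 0.9992 -0.0281 -0.0295] F [ 0.2  0.3 -9.2] T [ 0.07 -0.09 -0.03] op 0.143 q6 0.06
t 18.13 p [0.5863 0.114  0.1426] yang -1.64 z [-0.0304 -0.0084 -0.9995] ydir [ 0.9991 -0.0286 -0.0302] F [-0.3 -3.5 -9.7] T [-0.31 -0.1  -0.01] op 0.139 q6 0.06
[[0.002, -0.018, 0.001], [0.002, -0.018, 0.0], [0.001, -0.018, 0.001], [0.0, -0.018, 0.001], [0.0, -0.018, 0.001], [-0.001, -0.018, 0.001], [-0.001, -0.018, 0.001], [-0.002, -0.018, 0.001]] 8 max 0.018138357147217055 rot/row 1.62
```

>>> move_arm --linear '[[0.001,-0.012,0.002],[0.001,-0.018,0.002],[0.001,-0.018,0.002],[0,-0.018,0.002],[0,-0.018,0.001],[0,-0.018,0.001],[0,-0.018,0.001],[-0.001,-0.014,0.001],[0,-0.008,0.001],[0,-0.003,0],[0,0,0]]' --twist '[[0.2,-0.6,0.6],[0.2,-0.6,0.6],[0.1,-0.6,0.6],[0,-0.3,0.6],[0,-0.2,0.6],[0,-0.2,0.6],[0,-0.2,0.6],[0,-0.1,0.6],[0,0,0.4],[0,0,0],[0,0,0]]'

```text
time: 19.05
eef_pos: [0.576, -0.037, 0.1347]
tcp_rot: [0.685, 0.729, -0.002, -0.007]
contact_force: [0.2, 0.6, -8.6]
opening: 0.146
```

Run:
```python
from h import *
from plant import *
st();c=read_camera("wrist");c=read_camera("wrist");s,R=st()
cv2.imwrite("pics/wrist10.png",c["img"]); np.savez("wrist10.npz",**c)
c2=read_camera("scene"); np.savez("scene10.npz",**c2); cv2.imwrite("pics/scene10.png",cv2.resize(c2["img"][130:270,150:320],None,fx=4,fy=4,interpolation=cv2.INTER_CUBIC))
```

```text
t 19.05 p [ 0.576  -0.037   0.1347] yang 3.57 z [-0.0128  0.0058 -0.9999] ydir [ 0.998   0.0623 -0.0125] F [ 0.2  0.6 -8.6] T [ 0.01 -0.06  0.01] op 0.146 q6 -0.3
t 19.15 p [ 0.5761 -0.036   0.1349] yang 3.64 z [-0.0126  0.0062 -0.9999] ydir [ 0.9979  0.0634 -0.0122] F [-0.2 -0.4 -8.8] T [ 0.05  0.02 -0.02] op 0.143 q6 -0.3
```

View pics/wrist10.png

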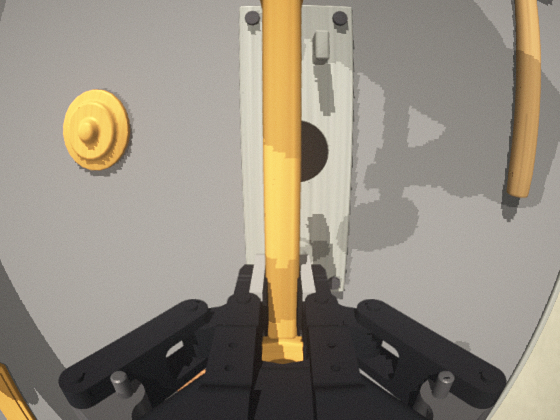

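View pics/scene10.png

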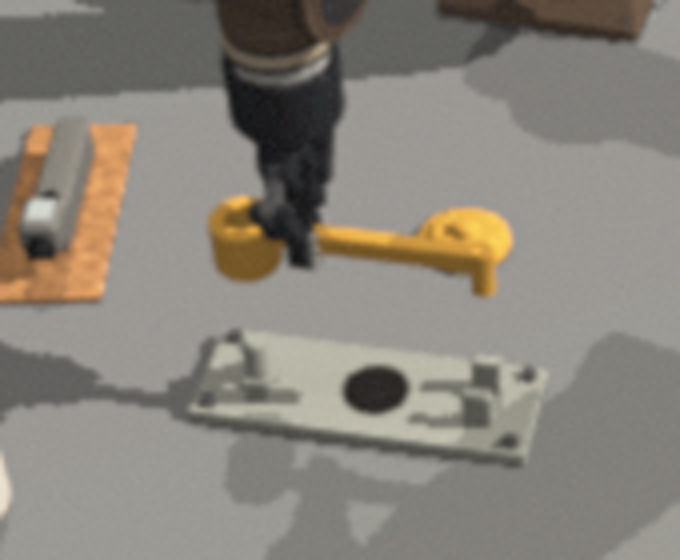

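The lever is above the jig and parallel to it. In the scene crop the boss is at (245,237), left of the gripper, and the tail is at (487,265). In the wrist view the arm at (282,150) is slightly off the jig's midline, towards the robot. Now I correct that and descend.

>>> move_arm --linear '[[0.005,0,-0.004],[0.006,-0.001,-0.008],[0,0,-0.008],[0,0,-0.004],[0,0,0]]' --twist '[[-0.2,-0.4,0],[-0.15,-0.4,0],[0,0,0],[0,0,0],[0,0,0]]'

```text
time: 19.62
eef_pos: [0.5892, -0.0337, 0.1089]
tcp_rot: [0.683, 0.731, 0.002, 0.002]
contact_force: [0.7, -0.6, -9.4]
opening: 0.141
```

Run:
```python
from h import *
from plant import *
st();c=read_camera("wrist");c=read_camera("wrist");s,R=st()
```

```text
t 19.62 p [ 0.5892 -0.0337  0.1089] yang 3.87 z [ 4.8e-03  1.0e-04 -1.0e+00] ydir [0.9977 0.0676 0.0048] F [ 0.7 -0.6 -9.4] T [ 0.06  0.01 -0.05] op 0.141 q6 -0.3
t 19.72 p [ 0.5893 -0.0339  0.1096] yang 3.86 z [ 5.3e-03 -1.0e-04 -1.0e+00] ydir [0.9977 0.0674 0.0052] F [-0.3 -0.3 -8.7] T [0.01 0.02 0.01] op 0.144 q6 -0.3
```

>>> move_arm --linear '[[-0.002,-0.0025,-0.003],[0,0,-0.0015],[0,0,0]]' --twist '[[0,0.3,0],[0,0,0],[0,0,0]]'

```text
time: 19.97
eef_pos: [0.5876, -0.0368, 0.1055]
tcp_rot: [0.683, 0.731, 0.0, 0.0]
contact_force: [0.8, 1.4, -9.1]
opening: 0.148
```

Run:
```python
from h import *
from plant import *
st();c=read_camera("top");c2=read_camera("scene");w=read_camera("wrist");s,R=st()
for n,x in (("top11",c),("scene11",c2),("wrist11",w)): np.savez(n+".npz",**x)
u,v=proj(c,(.589,0,.09)); u,v=int(u),int(v)
cv2.imwrite("pics/top11.png",cv2.resize(c["img"][v-35:v+35,u-50:u+50],None,fx=7,fy=7,interpolation=cv2.INTER_CUBIC)); print(u,v)
cv2.imwrite("pics/scene11.png",cv2.resize(c2["img"][150:260,170:320],None,fx=5,fy=5,interpolation=cv2.INTER_CUBIC))
cv2.imwrite("pics/wrist11.png",w["img"])
```

```text
t 19.97 p [ 0.5876 -0.0368  0.1055] yang 3.87 z [ 8.e-04 -5.e-04 -1.e+00] ydir [9.977e-01 6.750e-02 8.000e-04] F [ 0.8  1.4 -9.1] T [ 0.   -0.02  0.03] op 0.148 q6 -0.3
t 20.12 p [ 0.5878 -0.0368  0.1058] yang 3.88 z [ 1.3e-03 -7.0e-04 -1.0e+00] ydir [0.9977 0.0676 0.0012] F [-0.5  0.8 -9.1] T [0.03 0.03 0.06] op 0.145 q6 -0.3
327 217
```

View pics/top11.png

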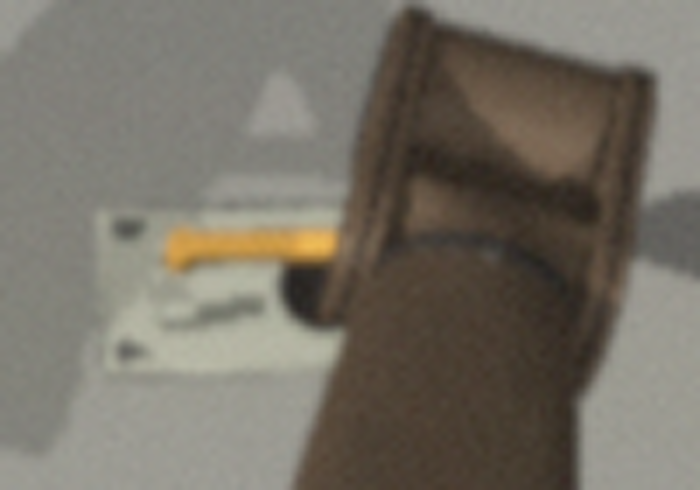

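View pics/scene11.png

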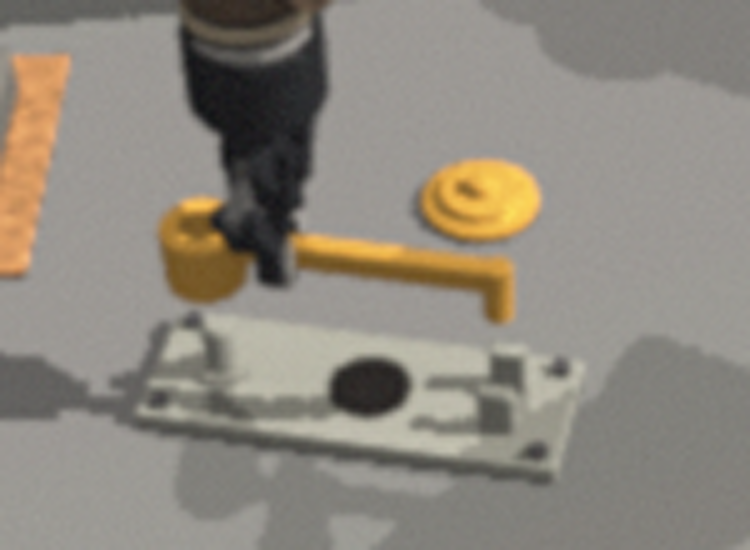

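View pics/wrist11.png

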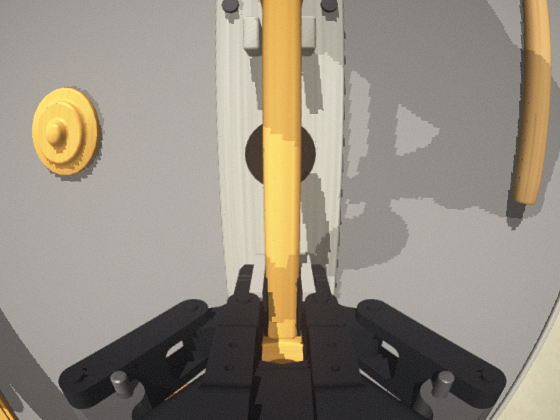

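Run:
```python
from h import *
p=np.array([.5878,-.0368,.1058]); s,R=st()
print("predict boss",(p+R@[-.0445,0,.018]).round(4),"tail",(p+R@[.1255,0,.018]).round(4),"post (.590,-.081) rest (.579,.0885)")
c=load("top11.npz"); print("top tail",pix2plane(c,302.4,217.4,.1255).round(4))
t=load("scene11.npz");P=cloud(t);H=hsv(t);G=t["img"].max(-1)
k=(H[...,1]>110)&(H[...,0]>12)&(H[...,0]<30)&(G>80)&(P[...,2]>.08)&(P[...,2]<.14)&(abs(P[...,0]-.58)<.06)
k[:180]=0;k[225:]=0;k[:,:190]=0;k[:,290:]=0
q=P[k]; print(len(q),q.min(0).round(4),q.max(0).round(4))
b=q[q[:,1]<-.055]; bt=b[b[:,2]>.122]; print("boss top",len(bt),bt.mean(0).round(4),((bt.min(0)+bt.max(0))/2).round(4),"x/y ext",(bt.max(0)-bt.min(0)).round(4), "boss zmin/max",np.percentile(b[:,2],[1,99]).round(4))
tl=q[q[:,1]>.08]; tt=tl[tl[:,2]>.119]; print("tail",len(tl),tl.min(0).round(4),tl.max(0).round(4),"top",tt.mean(0).round(4))
a=q[(q[:,1]>-.01)&(q[:,1]<.07)&(q[:,2]>.12)]; print("arm slope z/y",np.polyfit(a[:,1],a[:,2],1).round(4))
w=load("wrist11.npz");P=wcloud(w);H=hsv(w);
q=P[60:300,270:294].reshape(-1,3); f=np.polyfit(q[:,1],q[:,2],1); print("wrist arm slope",f.round(4))
```

```text
t 20.12 p [ 0.5878 -0.0368  0.1058] yang 3.88 z [ 1.3e-03 -7.0e-04 -1.0e+00] ydir [0.9977 0.0676 0.0012] F [-0.5  0.8 -9.1] T [0.03 0.03 0.06] op 0.145 q6 -0.3
predict boss [ 0.5908 -0.0812  0.0878] tail [0.5793 0.0884 0.0877] post (.590,-.081) rest (.579,.0885)
top tail [0.5757 0.0899 0.1255]
556 [ 0.5707 -0.1027  0.0888] [0.6172 0.0973 0.1388]
boss top 93 [ 0.5971 -0.0844  0.1265] [ 0.5933 -0.0819  0.1269] x/y ext [0.0452 0.0416 0.0094] boss zmin/max [0.0906 0.1302]
tail 73 [0.5716 0.0808 0.0902] [0.5897 0.0973 0.1271] top [0.5822 0.0877 0.1238]
arm slope z/y [0.0049 0.1237]
wrist arm slope [0.0179 0.125 ]
```

All the checks agree within about 3 mm. I hold a moment, confirm it is still, and hand in.

Run:
```python
from h import *
from plant import *
for i in range(16): c=read_camera("scene")
s,R=st(); print(np.abs(s["dq"]).max().round(4)); p=np.array(s["eef_pos"])
print("boss",(p+R@[-.0445,0,.018]).round(4),"tail",(p+R@[.1255,0,.018]).round(4))
cv2.imwrite("pics/scene12.png",c["img"])
print(sign_off())
```

```text
t 20.92 p [ 0.5877 -0.0366  0.1056] yang 3.89 z [ 9.e-04 -6.e-04 -1.e+00] ydir [9.977e-01 6.780e-02 8.000e-04] F [-0.  -0.7 -9.3] T [-0.01  0.01 -0.03] op 0.145 q6 -0.3
0.0015
boss [ 0.5907 -0.081   0.0876] tail [0.5792 0.0886 0.0875]
the job is handed in; nothing more can be done
None
```

View pics/scene12.png

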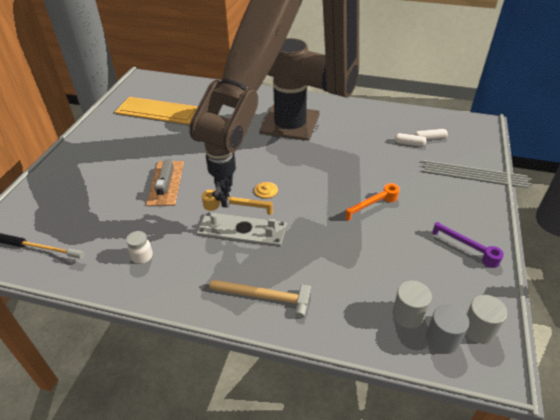

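The job is done and handed in at about 21 s; no verdict is reported back.

- **Wand:** I aimed the lens at the dark disc from 101 mm and held it about 1.5 s, with the computed line of sight within about 2 mm of the disc's centre. I then laid the wand back on its cork pad, right way up, and let go. The wrist and scene views showed it lying on the pad.
- **Lever:** I lifted it by its balance point (wrist torque near zero, about 9 N weight). It is held still, with its boss by tool pose about 1 mm off the post's axis and 40.5 mm above its top, and its tail over the fork.
- **Level:** The tool pose says level to about 0.1°. The depth slopes along the arm did not quite agree: 0.3° from the scene camera and 1° from the wrist camera.
- **Position checks:** The cameras put the boss 1–4 mm and the tail 1–4 mm from where the tool pose puts them, about their calibration error.
- **Bystanders:** In the last picture the jar, hammer and rosette are where they started. I judged this by eye and did not measure it.

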